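# Hook a dropped lock keep out from under the cutter guard

### The job

A brass lock keep has dropped into the chip tray behind the yellow guard of the key-cutting machine. Pick up the red-handled hooked rod, reach it in under the guard, drop the hook into the keep's window and draw the keep out along the tray until it seats squarely against the orange sprung pad; press it there gently for a moment so that the pad gives a few millimetres but is not jammed to the end of its travel. Leave the keep resting squarely against the pad, lay the rod back down on the green mat, and do not touch the keep with the gripper, lean on the guard or disturb the other things.

Things in the scene. Friction and masses are not known exactly. Their poses are not given: they have to be found in the camera images.
- guard: Fixed key-cutting machine with chip tray. Origin on the table, on the tray's centre line, in the plane of the guard's open mouth; +y out of the mouth along the tray, +x across, +z up. Tray floor's top is 4 mm above the table, from y=-150 to +125 mm, between kerbs 102 mm apart and 16 mm high; open above from y=0 to 125. Machine base, 60 mm high and more, begins at y=-155 mm
- guard_roof (a point): Middle of the guard's front roof bar, at the mouth, 78 mm above the table; axes as the guard's. The yellow guard covers the tray 150 mm back (-y) from here: a roof of bars 6 mm thick, underside 74 mm above the table, gaps about 22 mm, on posts 108 mm apart. Its mouth is open below this bar
- stop: Aluminium block fixed across the tray's open end, 102 (x) by 18 (y) by 16 mm high; origin under its centre, 114 mm outside the guard's mouth; axes as the guard's. Two pins carry an orange sprung pad towards the guard: 70 mm wide, flat face, top 16 mm above the table. The pad yields along the tray at about 1.2 N per mm for 8 mm (10 N), then is solid
- pad_middle (a point): NOT the pad itself but the middle of its possible settings, 73 mm outside the guard's mouth, 10 mm above the table; axes as the guard's. The pad's face lies anywhere within 13 mm either way along y and must be found by feel (or by eye). Proper seating: press the keep on it with about 3 to 12 N for half a second; over 16 N damages it. Let go, the keep stays touching it
- keep_center (a point): Centre (half-way up) of the brass lock keep, a flat frame 60 (x) by 46 (y) by 12 mm high with a through window 30 (x) by 22 mm (y) in its middle; z up; 110 to 220 g. It lies loose on the tray under the guard, centre 65 to 110 mm behind the mouth, its y within 0.4 rad of the tray's y. The hook drags it with about 0.5 to 2 N
- rod_grip (a point): Centre (half-way up) of the rod's red handle: 80 long (x), 24 wide (y), 36 mm high (z), flat sides. x points along the rod to the hook. The steel rod, 7 mm thick, leaves the handle's front 10 mm above this point and at its end bends straight down to the level of the handle's underside. At the start it stands on the mat, handle upright, hook down. 200 g
- hook_tip (a point): Lower end of the 7 mm thick down-turned hook, 290 mm ahead of and 18 mm below the handle's centre; axes as rod_grip. The underside of the rod is 24 mm above this point
- mat: Green mat fixed on the table, 130 mm (x) by 420 mm (y), 3 mm thick, origin under its centre. The rod starts on it with its handle towards +y and its hook towards -y
- screwdriver: Bystander, a screwdriver: leave it where it is (origin at the centre of its underside)
- padlock: Bystander, a brass padlock: leave it where it is (origin at the centre of its underside)
- fob_black: Bystander, a black key fob: leave it where it is (origin at the centre of its underside)
- fob_red: Bystander, a red key fob: leave it where it is (origin at the centre of its underside)
- oil: Bystander, a blue oil bottle: leave it where it is (origin at the centre of its underside)
- pin_cup: Bystander, a grey cup: leave it where it is (origin at the centre of its underside)
Things that resemble listed ones, but are neither listed nor needed, are in the scene too. Leave any purple or white look-alike of the part that bears keep_center alone.

How it is judged:
By the outcome, as a careful person would: the job done as asked, in the order asked, and still so for the second after the job is handed in, with the robot touching nothing.
It also fails if it takes over 66 s, if anything falls off the work surface, if the arm or the gripper's body presses on something with over 40 N, if the wrist force passes 120 N, or if a joint passes its speed limit or range.

### The arm

A 6-joint arm with a two-finger parallel gripper is mounted at the origin on the work surface. World frame = base frame: x ahead of the robot, y to its left, z up, the work surface at z = 0. Lengths are in mm, angles in rad, forces in N, time in s.
With the tool pointing down it reaches from about 350 to 775 mm from the base axis. Payload 7.3 kg.
Tool frame: the origin (TCP) lies at the very end of the fingers, on their centre line; the grasp point (between the pads) lies 19 mm behind it (bot.grip_point_offset is the distance from the TCP to the grasp point, in mm); z points along the fingers, y is the line along which they close (so a half turn about z gives the same grasp; the last joint's range is limited). The gripper opens to 92 mm and grips with 3 to 60 N. Pads are 19 mm wide; open, the fingers measure 130 mm over their backs; the gripper's body (75 mm by 190 mm) begins 47 mm behind the grasp point.
Start: joints at [-1.295, 0.342, 1.524, -0, 1.275, -0.146], TCP at [214.961, -478.996, 226.741] pointing down, gripper open.
Joint ranges: [-2.53, 2.53], [-0.77, 2.02], [0.04, 2.7], [-1, 4.14], [0.28, 2.66], [-3.11, 3.11]. Speed limits (rad/s): [2.57, 2.57, 3.14, 3.14, 3.14, 3.14].

### API

Orientations are given as [roll, pitch, yaw] about the fixed x, y, z axes, in that order (R = Rz(yaw) Ry(pitch) Rx(roll)).
In Python, from plant import bot gives the robot as it stands. The module is installed in compiled form; this text tells all that it offers.
- The arm moves only by the shell command python3 -m jog 'ROWS' [OPENING]. ROWS is JSON, a list of rows, each a list of 6 numbers: the shift along the tool's x, y, z in mm, then the turn, a rotation vector about the tool's x, y, z in rad. In form: [[dx, dy, dz, rx, ry, rz], ...]. A call has 1 to 12 rows; each row shifts and turns the commanded pose from where the row before left it, along the tool's axes as they then stand; what a row does not reach is not made up. A row lasts 1/10 s, in which the tool goes at most 50 mm and 8.59 degrees, less where a joint would pass 70% of its speed; a pose out of reach is approached as far as the arm can. A call with a gripper value outside its range is refused whole. OPENING is the opening in per cent of the stroke, from 0 (shut) to 100 (fully open), set as the call begins (- or left out, the last holds). The fingers move at their own pace and stop on an object; the grip force is fixed at half the most. Time passes only in rows, so rows that do not move let the fingers close. It gives the time, the measured TCP pose, the force, the opening and the grip force at its end, in the units of the state.
- bot.get_obs(): the state, without advancing time (a new reading comes with each control period).
- bot.capture(name): name is "scene" or "top"; returns the picture (400x640x3 uint8, red, green, blue); there is no depth.
- bot.camera_model(name): a dict with "fx", "fy", "cx", "cy" (pixels), "dist_coeffs" ([k1, k2, p1, p2, k3] as OpenCV has them; the pictures are not rectified), "position" and "orientation" of the camera in the world. Camera axes: x right, y down, z forward; pixel columns grow to the right and rows downward; lengths in mm; the calibration is good to about 2 mm. A picture is of the moment at which its call begins. camera_model takes no time and is no camera call.
- bot.close_job(): hands the job in; it is judged then, once.
Trained networks look in the newest picture that a camera, given by its name, has taken for a name from the list of things; names that differ only in an ending like _2 or _b are one class to them, and where a whole thing is asked for, a point or a joint stands for the part that bears it (a point fixed in the world has none). Each returns a list of dicts, best first, with "p" (0 to 1); they miss things now and then, are a little off and sometimes report something else, mostly with a low value. They report only what shows in the picture. A call takes as long as a camera call. They do not tell look-alikes from the thing itself.
- bot.outline_of(target, camera): "mask" (400x640 bool, what is visible of it) and "pixel" ([column, row] in pixels, amid what is visible of it).
The state is a dict: "time": time; "joint_positions": joint angles; "dq": joint speeds; "tau": joint torques, N m; "tool_pos": TCP position; "tcp_rot": TCP orientation; "contact_force": force on the tool from outside, world axes, zero at the start; "moment": the same for the moment, N m; "grip_width": finger opening in mm; "finger_force": force on a finger pad.
Only numpy, scipy, OpenCV 4.12 (cv2) and the standard library are available. Lean on these libraries where they do the work, as an engineer would, in place of code of your own. Each camera call takes 0.05 s, during which the arm holds its last target. There are 200 camera calls.

## Working session

There is one attempt and no reset: what is moved stays moved. The work goes in short steps, Python scripts to look and compute and a shell command to move; the robot and the scene stay as the last step left them, time stands still between calls to the robot, and variables do not carry over. Pictures are saved under pics/ and viewed, at most 10 in all, crops included, and the job is handed in when it is done.

```bash
mkdir -p pics; python3 - <<'E'
from plant import bot
import cv2,numpy as np
for n in("scene","top"):
    im=bot.capture(n); cv2.imwrite(f"pics/{n}0.png",im[:,:,::-1]); m=bot.camera_model(n); print(n,m)
    for t in ("guard","keep_center","rod_grip","mat","stop"):
        for r in bot.outline_of(t,n)[:3]: print(t,round(r['p'],2),r['pixel'],r['mask'].sum())
o=bot.get_obs(); print(o)
E
```

```text
scene {'fx': 434.9724785134047, 'fy': 434.9724785134047, 'cx': 318.87799423262175, 'cy': 195.43865773448414, 'dist_coeffs': array([0.0237939, 0.       , 0.       , 0.       , 0.       ]), 'position': array([1051.41405246, -558.84589133, 1180.01148415]), 'orientation': array([-2.52255098,  0.01342702,  0.72575062])}
guard 0.94 [251.1, 318.3] 13732
guard 0.74 [314.1, 167.6] 3102
keep_center 0.66 [200.4, 277.3] 243
keep_center 0.58 [278.3, 261.8] 179
keep_center 0.47 [261.9, 220.9] 263
rod_grip 0.83 [337.8, 134.4] 233
stop 0.77 [320.8, 225.1] 331
top {'fx': 390.23724283285406, 'fy': 390.23724283285406, 'cx': 319.8429495539055, 'cy': 195.9075766613258, 'dist_coeffs': array([0.01424448, 0.        , 0.        , 0.        , 0.        ]), 'position': array([ 404.99444306,   18.70851797, 1166.87899209]), 'orientation': array([-3.01899621,  0.00479323, -1.5811728 ])}
guard 0.8 [455.9, 174.0] 12637
keep_center 0.76 [376.2, 238.9] 247
keep_center 0.75 [469.7, 235.8] 310
keep_center 0.66 [394.6, 183.7] 143
mat 0.9 [275.4, 251.8] 6143
stop 0.63 [335.6, 185.9] 263
{'time': 0.6, 'joint_positions': array([-1.29502511e+00,  3.41965199e-01,  1.52409676e+00, -1.26175214e-05,
        1.27542026e+00, -1.46026829e-01]), 'dq': array([-0.00053578, -0.00042606,  0.0012882 , -0.00037363, -0.00104583,
       -0.00078276]), 'tau': array([-7.26120070e-04, -4.30931747e+01, -2.44395697e+01,  7.17242109e-02,
        4.85445675e-02,  2.34643034e-05]), 'tool_pos': array([ 214.94342691, -478.9972726 ,  226.75971657]), 'tcp_rot': array([3.14148515e+00, 2.80121218e-05, 4.21801718e-01]), 'contact_force': array([-0.03046832,  0.12053646,  0.04427529]), 'moment': array([-0.03296122,  0.01075387, -0.02345386]), 'finger_force': 0.0, 'grip_width': 92.05015675465191}
```

View pics/top0.png

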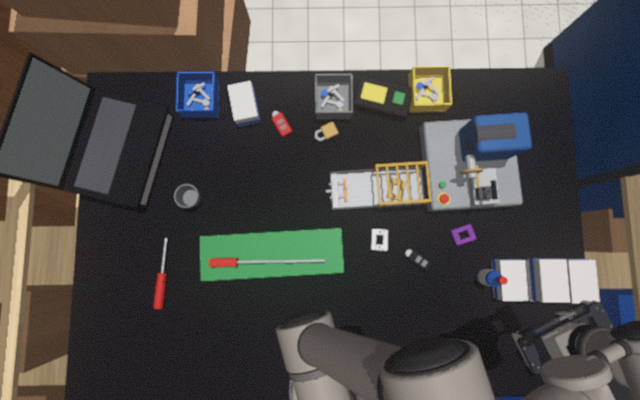

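View pics/scene0.png

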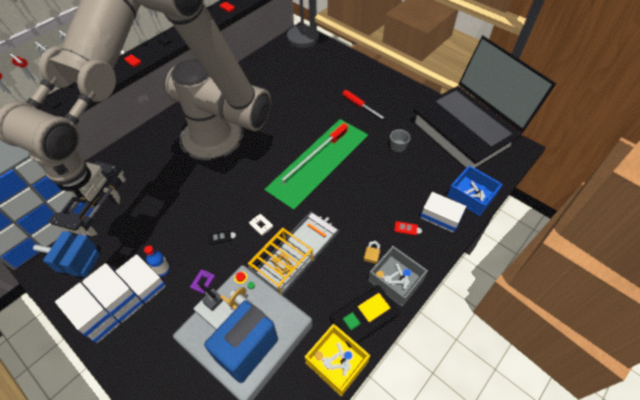

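The top view shows the rod on the mat (handle ~(224,263), hook ~(323,261)), the guard mouth near column 377 and the pad near (345,187). The brass keep is behind the bars at about (398,185). I'll zoom in on the tray in both views.

```bash
cat >h.py <<'E'
from plant import bot
import cv2,numpy as np
from scipy.spatial.transform import Rotation as R
def cam(n):
    m=bot.camera_model(n); K=np.array([[m['fx'],0,m['cx']],[0,m['fy'],m['cy']],[0,0,1]])
    return K,m['dist_coeffs'],R.from_euler('xyz',m['orientation']).as_matrix(),np.array(m['position'])
def ray(n,px,z):
    K,d,Rm,p=cam(n); u=cv2.undistortPoints(np.array(px,float).reshape(-1,1,2),K,d).reshape(-1,2)
    v=np.c_[u,np.ones(len(u))]@Rm.T; return p+v*((z-p[2])/v[:,2])[:,None]
def proj(n,P):
    K,d,Rm,p=cam(n); P=np.array(P,float).reshape(-1,3)
    return cv2.projectPoints((P-p)@Rm,np.zeros(3),np.zeros(3),K,d)[0].reshape(-1,2)
def crop(im,x0,y0,w,h,s,f):
    cv2.imwrite(f,cv2.resize(im[y0:y0+h,x0:x0+w,::-1],None,fx=s,fy=s,interpolation=cv2.INTER_CUBIC))
E
python3 - <<'E'
from h import *
t=cv2.imread("pics/top0.png")[:,:,::-1]; s=cv2.imread("pics/scene0.png")[:,:,::-1]
a=cv2.resize(t[150:220,320:440],None,fx=6,fy=6,interpolation=cv2.INTER_CUBIC)
crop(t,320,150,120,70,6,"pics/ct.png"); crop(s,240,200,110,100,6,"pics/cs.png")
hsv=cv2.cvtColor(np.ascontiguousarray(t),cv2.COLOR_RGB2HSV)
red=((hsv[...,0]<8)|(hsv[...,0]>172))&(hsv[...,1]>150)&(hsv[...,2]>80); red[:250]=0;red[280:]=0;red[:,:200]=0;red[:,260:]=0
ys,xs=np.nonzero(red);print('handle px',xs.min(),xs.max(),ys.min(),ys.max(),xs.mean(),ys.mean())
print(ray("top",[[xs.mean(),ys.mean()]],36))
g=(hsv[...,1]<70)&(hsv[...,2]>60);g[:255]=0;g[270:]=0;g[:,:240]=0;g[:,335:]=0
ys,xs=np.nonzero(g);print('rod',xs.min(),xs.max(),np.polyfit(xs,ys,1));f=np.polyfit(xs,ys,1)
print(ray("top",[[x,np.polyval(f,x)] for x in (xs.min(),xs.max()+.5)],32))
E
```

```text
handle px 209 237 258 266 222.64150943396226 261.75943396226415
[[357.67274787 302.65111956  36.        ]]
rod 240 325 [-1.63886676e-02  2.65543437e+02]
[[357.36854146 253.85680264  32.        ]
 [358.73072031   8.38845494  32.        ]]
```

View pics/ct.png

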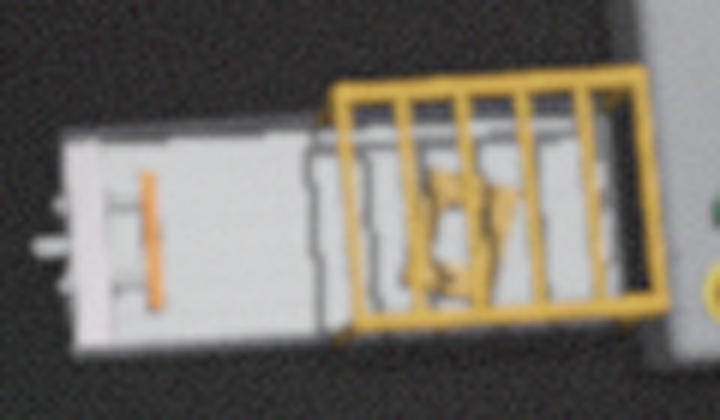

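View pics/cs.png

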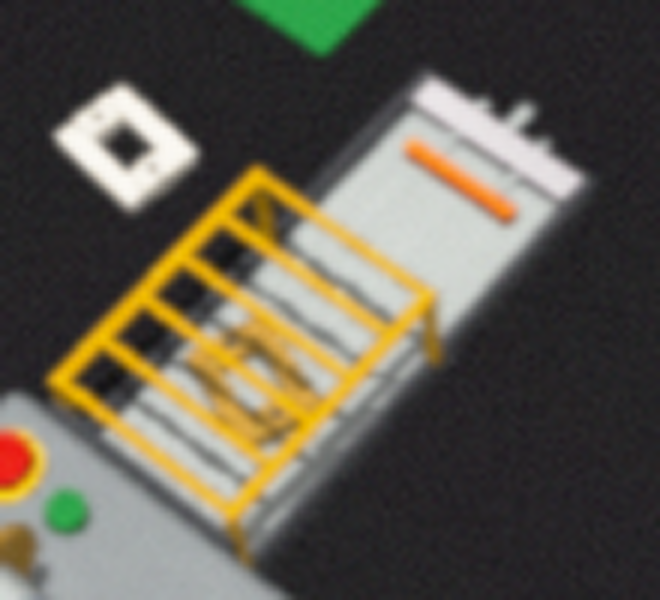

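Both crops show the stop, roof bars and keep clearly. In the top crop the keep's corners are about (430,168), (518,190), (490,310) and (405,285), rotated slightly. Next I'll fit the poses.

```bash
python3 - <<'E'
from h import *
from scipy.optimize import least_squares as LS
c=lambda a,o:(np.array(a,float)+.5)/6-.5+np.array(o)
T,S=(320,150),(240,200)
G=[[51,123,16],[-51,123,16],[57,0,81],[-57,0,81],[57,-150,81],[-57,-150,81],[35,73,16],[-35,73,16]]
tp=c([[62,130],[75,350],[330,85],[355,330],[645,68],[667,312]],T)
sp=c([[590,182],[427,72],[437,297],[255,165],[230,515],[47,380]],S)
def tf(q,P): k,s=np.cos(q[2]),np.sin(q[2]); P=np.array(P,float); return np.c_[q[0]+k*P[:,0]-s*P[:,1],q[1]+s*P[:,0]+k*P[:,1],P[:,2]]
f=lambda q:np.r_[(proj("top",tf(q,G[:6]))-tp).ravel(),(proj("scene",tf(q,G[:6]))-sp).ravel()]
r=LS(f,[550,-150,0],x_scale=[10,10,.1]);q=r.x;print('guard',q);print(np.round(r.fun.reshape(-1,2),1).tolist())
def inv(P): k,s=np.cos(q[2]),np.sin(q[2]);d=P[:,:2]-q[:2];return np.c_[k*d[:,0]+s*d[:,1],-s*d[:,0]+k*d[:,1]]
# pad face (guard side edge, z16)
print('pad top',inv(ray("top",c([[157,172],[163,308]],T),14)));print('pad sc',inv(ray("scene",c([[408,155],[508,220]],S),12)))
kt=c([[430,168],[518,190],[490,310],[405,285]],T);ks=c([[265,318],[190,355],[265,440],[315,390]],S)
w=ray("top",kt,16);print('keep top',w.mean(0),inv(w),inv(w).mean(0))
w=ray("scene",ks,14);print('keep sc',w.mean(0),inv(w).mean(0))
E
```

```text
guard [ 5.71644571e+02 -1.35075485e+02  4.72140925e-02]
[[0.6, 1.4], [0.5, -1.4], [-0.3, 0.1], [-1.4, -0.7], [0.2, -0.2], [0.2, -0.8], [-1.4, -0.5], [0.5, 0.8], [-0.0, -1.3], [0.5, -0.5], [-0.7, 0.9], [-0.5, -0.4]]
pad top [[ 31.56653632  78.36752633]
 [-36.68763144  79.88079158]]
pad sc [[-30.5602649   79.99183339]
 [ 34.85894807  81.87694714]]
keep top [ 564.26835248 -204.99438295   16.        ] [[ 25.30291021 -57.11413361]
 [ 11.70435056 -99.77956658]
 [-47.25320077 -80.95686866]
 [-32.4257765  -40.12082992]] [-10.66792913 -69.49284969]
keep sc [ 568.5745871  -200.20930059   14.        ] [ -6.14065388 -64.91633916]
```

```bash
python3 -m jog '[[0,0,0,0,0,-0.144],[0,0,0,0,0,-0.144],[0,0,0,0,0,-0.144],[0,0,0,0,0,-0.144],[0,0,0,0,0,-0.144],[0,0,0,0,0,-0.144],[0,0,0,0,0,-0.144],[0,0,0,0,0,-0.141],[35,35,0,0,0,0],[35,35,0,0,0,0],[35,35,0,0,0,0],[35,35,0,0,0,0]]' 100; python3 -m jog '[[45,5,0,0,0,0],[45,5,0,0,0,0],[45,5,0,0,0,0],[45,5,0,0,0,0],[45,5,0,0,0,0],[45,5,0,0,0,0],[45,5,0,0,0,0],[45,5,0,0,0,0],[45,5,0,0,0,0],[45,5,0,0,0,0],[45,5,0,0,0,0],[0,0,0,0,0,0]]'
```

```text
time: 1.8
tool_pos: [356.0, -337.6, 226.9]
tcp_rot: [3.141, 0.0, 1.57]
contact_force: [0.4, 0.2, -0.5]
grip_width: 91.7
finger_force: 0.0
time: 3.0
tool_pos: [409.9, 160.6, 226.8]
tcp_rot: [3.141, -0.002, 1.577]
contact_force: [0.5, -0.9, 0.2]
grip_width: 91.9
finger_force: 0.0
```

```bash
python3 -m jog '[[35,-13,0,0,0,0],[35,-13,0,0,0,0],[35,-13,0,0,0,0],[36,-13,0,0,0,0],[0,0,35,0,0,0],[0,0,35,0,0,0],[0,0,35,0,0,0],[0,0,35,0,0,0],[0,0,0,0,0,0]]' 100; python3 - <<'E'
from h import *
s=bot.capture("scene"); x,y=proj("scene",[[358,300,40]])[0].astype(int); print(x,y)
crop(s,x-60,y-50,130,100,6,"pics/g1.png")
E
```

```text
time: 3.9
tool_pos: [355.6, 295.0, 83.3]
tcp_rot: [-3.134, 0.005, 1.57]
contact_force: [-0.2, -0.4, -0.1]
grip_width: 92.2
finger_force: 0.0
337 129
```

View pics/g1.png

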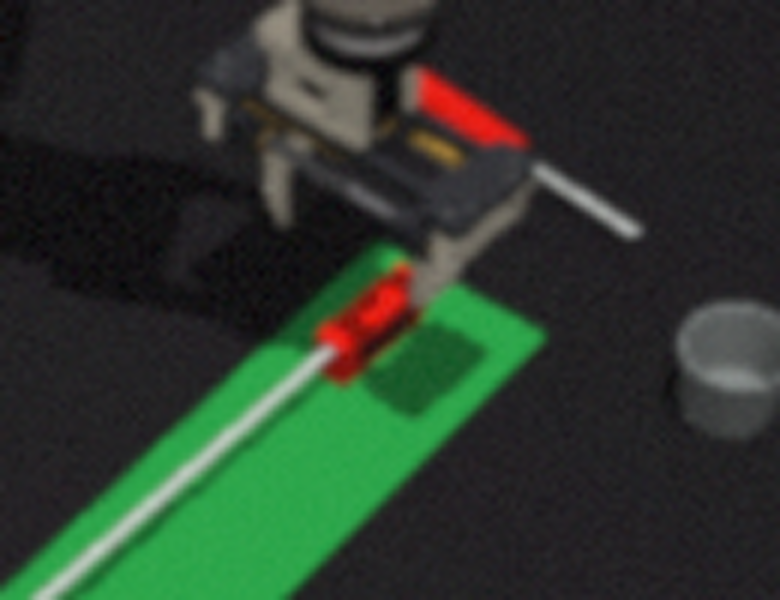

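The fingers straddle the handle (crop ~(370,320)). Now I'll descend and grip.

```bash
python3 -m jog '[[3,1,25,0,0,0],[3,1,25,0,0,0],[0,0,18,0,0,0],[0,0,0,0,0,0],[0,0,0,0,0,0]]' 100;
```

```text
time: 4.45
tool_pos: [361.1, 303.4, 20.3]
tcp_rot: [3.14, -0.001, 1.57]
contact_force: [0.3, -0.0, 0.4]
grip_width: 91.5
finger_force: 0.0
```

```bash
python3 -m jog '[[0,-3,6,0,0,0],[0,0,5,0,0,0],[0,0,0,0,0,0]]' 100; python3 -m jog '[[0,0,0,0,0,0],[0,0,0,0,0,0],[0,0,0,0,0,0],[0,0,0,0,0,0],[0,0,0,0,0,0],[0,0,0,0,0,0],[0,0,0,0,0,0],[0,0,0,0,0,0]]' 0;  python3 -m jog '[[0,0,0,0,0,0],[0,0,0,0,0,0],[0,0,0,0,0,0],[0,0,0,0,0,0]]'
```

```text
time: 4.75
tool_pos: [356.8, 302.9, 7.7]
tcp_rot: [-3.141, 0.0, 1.571]
contact_force: [0.1, -0.4, -0.2]
grip_width: 91.5
finger_force: 0.0
time: 5.55
tool_pos: [356.9, 303.0, 7.7]
tcp_rot: [-3.142, 0.0, 1.571]
contact_force: [0.5, -0.3, 0.3]
grip_width: 32.2
finger_force: 0.0
time: 5.95
tool_pos: [357.1, 303.0, 7.7]
tcp_rot: [3.141, -0.0, 1.571]
contact_force: [1.2, -0.4, -0.6]
grip_width: 23.6
finger_force: 29.9
```

```bash
python3 -m jog '[[0,0,-20,0,0,0],[0,0,-30,0,0,0],[0,0,-30,0,0,-0.047],[-23,31,0,0,0,0],[-23,31,0,0,0,0],[-23,31,0,0,0,0],[-23,31,0,0,0,0],[-23,31,0,0,0,0],[-23,31,0,0,0,0],[0,0,0,0,0,0],[0,0,0,0,0,0],[0,0,0,0,0,0]]'; python3 - <<'E'
from h import *
s=bot.capture("scene"); t=bot.capture("top"); o=bot.get_obs()
p=o['tool_pos'];a=o['tcp_rot'];print(p,a,o['grip_width'],o['contact_force'])
M=R.from_euler('xyz',a).as_matrix()
tip=p+M@[-290,0,4.7]; ends=[tip+[0,0,24],tip]; 
print(proj("scene",ends),proj("top",ends))
S=cv2.resize(s[130:280,230:430],None,fx=4,fy=4)[:,:,::-1];T=cv2.resize(t[140:230,250:450],None,fx=4,fy=4)[:,:,::-1]
cv2.imwrite("pics/s2.png",S[:,:]);cv2.imwrite("pics/t2.png",T)
E
```

```text
time: 7.15
tool_pos: [547.9, 174.4, 87.2]
tcp_rot: [-3.139, 0.0, 1.618]
contact_force: [-0.2, -0.2, -2.2]
grip_width: 23.9
finger_force: 29.9
[548.06338821 174.66835234  87.55001791] [-3.14047332e+00  8.85145377e-05  1.61908264e+00] 23.7982887703044 [-0.12490739  0.01688658 -2.53800681]
[[299.11687242 226.02206014]
 [299.52898974 230.30454912]] [[369.8364649  185.8091686 ]
 [368.78899648 187.0756079 ]]
```

View pics/s2.png

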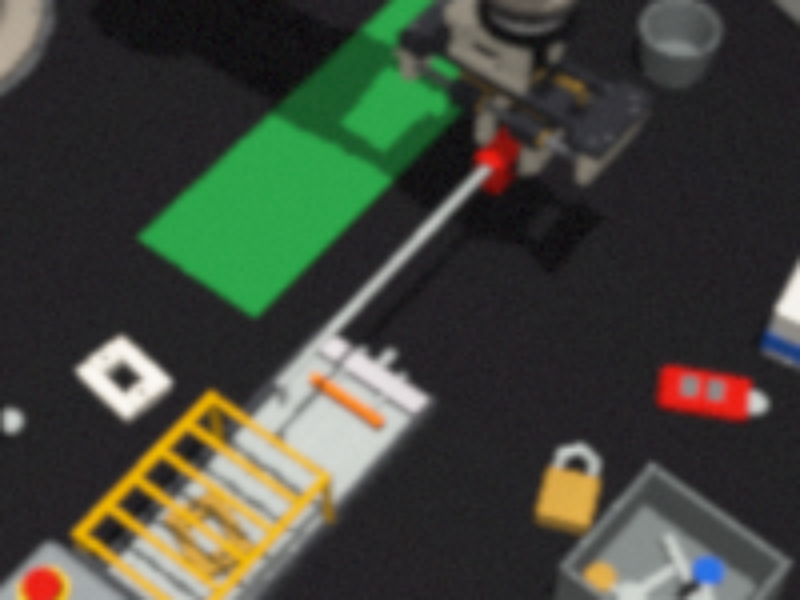

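View pics/t2.png

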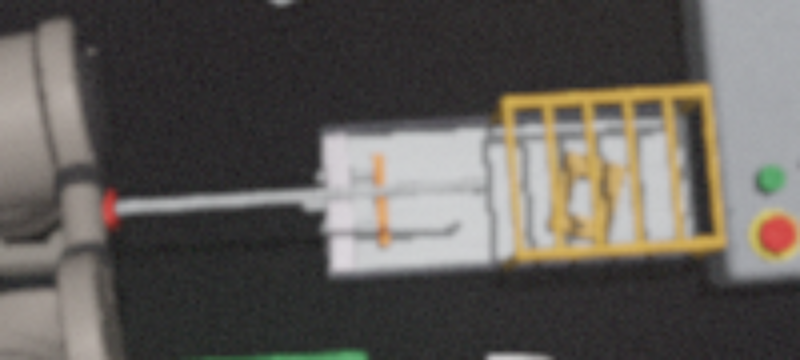

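The hook end appears where predicted (top ~(371,186), scene ~(299,226)). I'll lower it and go in under the guard.

```bash
python3 -m jog '[[0,0,20,0,0,0],[0,0,20,0,0,0],[0,0,19,0,0,0],[0,0,0,0,0,0],[-20,0,0,0,0,0],[-20,0,0,0,0,0],[-20,0,0,0,0,0],[-18,0,0,0,0,0],[-10,0,0,0,0,0],[0,0,0,0,0,0],[0,0,0,0,0,0],[0,0,0,0,0,0]]'; python3 - <<'E'
from h import *
s=bot.capture("scene"); t=bot.capture("top"); o=bot.get_obs()
p=o['tool_pos'];a=o['tcp_rot'];print(p,a,o['contact_force'])
M=R.from_euler('xyz',a).as_matrix(); tip=p+M@[-290,0,4.7]; print(tip)
f=lambda im,x,y:cv2.resize(im[y:y+50,x:x+66],None,fx=6,fy=6,interpolation=cv2.INTER_CUBIC)[:,:,::-1]
T=f(t,365,162);S=f(s,245,242)
print((proj("top",[tip,tip+[0,0,31]])-[365,162])*6,(proj("scene",[tip,tip+[0,0,31]])-[245,242])*6)
cv2.imwrite("pics/m3.png",np.hstack([T,S]))
E
```

```text
time: 8.45
tool_pos: [553.3, 86.9, 28.9]
tcp_rot: [3.141, -0.0, 1.619]
contact_force: [0.2, 0.4, -2.3]
grip_width: 23.8
finger_force: 29.9
[553.28227297  86.77225236  28.75476708] [ 3.14155522e+00 -7.75808620e-06  1.61880775e+00] [ 0.34963191 -0.08854688 -2.54657562]
[ 567.20041217 -202.89352789   24.05251723]
[[186.87692247 155.43210137]
 [199.1299325  146.20271907]] [[218.62871874 113.47018463]
 [213.27451765  83.99867194]]
```

View pics/m3.png

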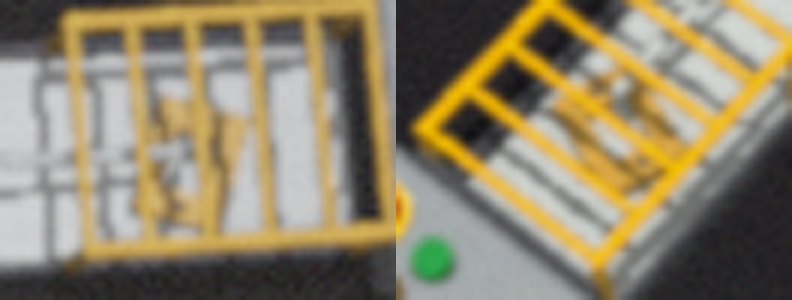

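The left crop puts the hook at ~(190,150), over the keep's window; the scene crop agrees to within a few mm. I'll shift 2 mm inward and lower gently.

```bash
python3 -m jog '[[-2,0,0,0,0,0],[0,0,3,0,0,0],[0,0,3,0,0,0],[0,0,2,0,0,0],[0,0,2,0,0,0],[0,0,0,0,0,0],[0,0,0,0,0,0]]';  python3 -m jog '[[0,0,2,0,0,0],[0,0,2,0,0,0],[0,0,0,0,0,0],[0,0,0,0,0,0]]'
```

```text
time: 9.25
tool_pos: [553.5, 84.0, 18.6]
tcp_rot: [-3.141, 0.0, 1.618]
contact_force: [0.0, -0.3, -1.3]
grip_width: 23.6
finger_force: 29.9
time: 9.65
tool_pos: [553.4, 84.0, 14.6]
tcp_rot: [-3.141, 0.0, 1.618]
contact_force: [-0.1, -1.0, -1.5]
grip_width: 24.2
finger_force: 29.9
```

```bash
python3 -m jog '[[0,0,2,0,0,0],[0,0,0,0,0,0],[0,0,0,0,0,0]]';  python3 - <<'E'
from h import *
for i in range(6):
    s=bot.capture("scene"); o=bot.get_obs(); print(o['contact_force'],o['moment'])
t=bot.capture("top")
f=lambda im,x,y:cv2.resize(im[y:y+50,x:x+66],None,fx=6,fy=6,interpolation=cv2.INTER_CUBIC)[:,:,::-1]
cv2.imwrite("pics/m4.png",np.hstack([f(t,365,162),f(s,245,242)]))
E
```

```text
time: 9.95
tool_pos: [553.4, 84.0, 12.6]
tcp_rot: [-3.141, 0.0, 1.618]
contact_force: [-0.4, -0.6, -1.5]
grip_width: 23.7
finger_force: 29.9
[ 0.49832311 -0.12867049 -2.83590135] [ 0.05990751 -0.02901656 -0.01651799]
[ 0.05204693  0.13789435 -2.2165052 ] [ 0.03191312 -0.11730286 -0.02152223]
[ 0.00573984  0.33941059 -1.94574238] [ 0.01742422 -0.10880846  0.01060324]
[-0.07315125 -0.43904843 -1.87072743] [ 0.04210861 -0.0339231  -0.02953905]
[ 0.52740568 -0.12438843 -2.08168797] [ 0.01742744 -0.04862402 -0.03117783]
[ 0.24051084 -0.32134179 -2.07031769] [ 0.02850775 -0.10620724  0.02448688]
```

```bash
python3 -m jog '[[3,0,1,0,0,0],[4,0,0,0,0,0],[6,0,0,0,0,0],[6,0,0,0,0,0],[6,0,0,0,0,0],[6,0,0,0,0,0],[6,0,0,0,0,0],[6,0,0,0,0,0],[6,0,0,0,0,0],[6,0,0,0,0,0],[6,0,0,0,0,0],[4,0,0,0,0,0]]'; python3 -m jog '[[4,0,0,0,0,0],[6,0,0,0,0,0],[6,0,0,0,0,0],[6,0,0,0,0,0],[6,0,0,0,0,0],[6,0,0,0,0,0],[3,0,0,0,0,0],[0,0,0,0,0,0],[0,0,0,0,0,0]]'; python3 - <<'E'
from h import *
s=bot.capture("scene"); t=bot.capture("top"); o=bot.get_obs(); print(o['contact_force'],o['tool_pos'])
f=lambda im,x,y:cv2.resize(im[y:y+60,x:x+66],None,fx=6,fy=6,interpolation=cv2.INTER_CUBIC)[:,:,::-1]
cv2.imwrite("pics/m5.png",np.hstack([f(t,325,155),f(s,270,205)]))
E
```

```text
time: 11.5
tool_pos: [550.4, 149.5, 11.7]
tcp_rot: [3.142, 0.0, 1.618]
contact_force: [-0.9, 0.0, -2.1]
grip_width: 23.7
finger_force: 29.9
time: 12.4
tool_pos: [548.7, 185.9, 11.7]
tcp_rot: [3.142, 0.0, 1.618]
contact_force: [-0.2, -0.0, -1.5]
grip_width: 24.0
finger_force: 29.9
[ 0.08651088 -0.37458354 -2.79428649] [548.70813391 185.71564614  11.69863347]
```

View pics/m5.png

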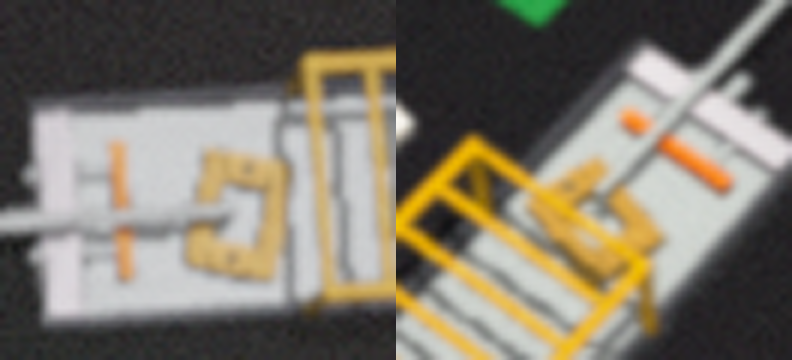

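The keep is hooked and drawn out clear, with about 30 mm to the pad (left crop: keep edge ~195, pad face ~132). On to the pad in small steps.

```bash
python3 -m jog '[[4,0,0,0,0,0],[5,0,0,0,0,0],[5,0,0,0,0,0],[4,0,0,0,0,0],[3,0,0,0,0,0],[2,0,0,0,0,0],[0,0,0,0,0,0]]'; for i in 1 2 3; do python3 -m jog '[[1,0,0,0,0,0],[1,0,0,0,0,0],[0,0,0,0,0,0],[0,0,0,0,0,0]]'|sed -n '2p;4p'; done
```

```text
time: 13.2
tool_pos: [547.5, 209.2, 11.7]
tcp_rot: [3.142, -0.0, 1.618]
contact_force: [-0.4, -0.6, -2.0]
grip_width: 24.0
finger_force: 29.9
tool_pos: [547.5, 210.8, 11.7]
contact_force: [-0.1, -0.1, -1.4]
tool_pos: [547.4, 212.9, 11.7]
contact_force: [0.3, -0.7, -1.7]
tool_pos: [547.3, 215.0, 11.7]
contact_force: [-0.3, -0.8, -2.0]
```

```bash
for i in 1 2 3; do python3 -m jog '[[1,0,0,0,0,0],[1,0,0,0,0,0],[0,0,0,0,0,0],[0,0,0,0,0,0]]'|sed -n '2p;4p'; done; python3 - <<'E'
from h import *
F=[]
for i in range(4):
    s=bot.capture("scene"); F.append(bot.get_obs()['contact_force'])
print(np.mean(F,0))
E
```

```text
tool_pos: [547.2, 216.9, 11.7]
contact_force: [1.0, -0.5, -1.7]
tool_pos: [547.1, 218.1, 11.5]
contact_force: [1.2, -4.9, -2.6]
tool_pos: [546.9, 218.5, 11.3]
contact_force: [1.8, -11.0, -1.6]
[  1.42237564 -11.79865929  -2.50050526]
```

```bash
python3 -m jog '[[-1,0,0,0,0,0],[0,0,0,0,0,0]]'; python3 - <<'E'
from h import *
s=bot.capture("scene"); t=bot.capture("top"); o=bot.get_obs(); print(o['contact_force'],o['moment'],o['tool_pos'])
f=lambda im,x,y:cv2.resize(im[y:y+60,x:x+66],None,fx=6,fy=6,interpolation=cv2.INTER_CUBIC)[:,:,::-1]
cv2.imwrite("pics/m6.png",np.hstack([f(t,325,155),f(s,270,195)]))
E
```

```text
time: 16.0
tool_pos: [547.1, 218.2, 11.4]
tcp_rot: [-3.141, 0.002, 1.618]
contact_force: [0.9, -8.1, -2.5]
grip_width: 23.8
finger_force: 30.0
[ 1.22758059 -8.12492088 -2.42684877] [-1.23814157 -0.27631028  0.10470819] [547.05147861 218.22351777  11.40895029]
```

View pics/m6.png

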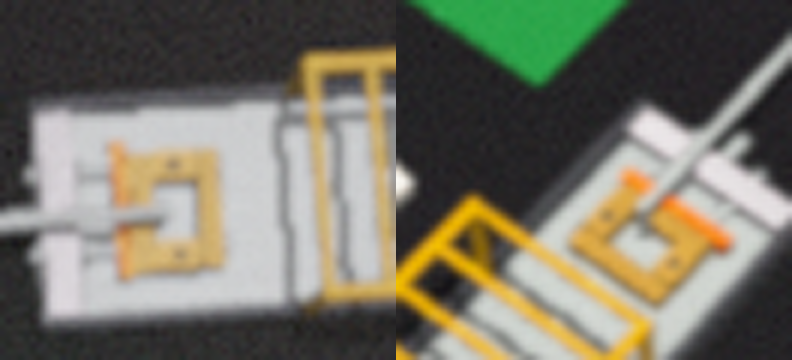

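The keep is seated square on the pad, but force rose faster than 1.2 N/mm should give. I'll check how far the pad has actually moved.

```bash
python3 - <<'E'
from h import *
def oc(im,box):
    x,y,w,h=box; c=np.ascontiguousarray(im[y:y+h,x:x+w]); H=cv2.cvtColor(c,cv2.COLOR_RGB2HSV).astype(int)
    m=(abs(H[...,0]-11)<5)&(H[...,1]>165)&(H[...,2]>150)
    a,b=np.nonzero(m); return m.sum(),b.mean()+x,a.mean()+y, np.polyfit(a,b,1)[0] if len(a)>3 else 0
t0=cv2.imread("pics/top0.png")[:,:,::-1];s0=cv2.imread("pics/scene0.png")[:,:,::-1]
T=[bot.capture("top") for _ in range(3)];S=[bot.capture("scene") for _ in range(3)]
bt=(335,170,22,40);bs=(300,210,40,40)
print(oc(t0,bt),oc(s0,bs)); 
for a,b in zip(T,S): print(oc(a,bt),oc(b,bs))
# edge column profile (left edge of pad) rows away from rod
g=lambda im:[np.round(im[r,340:352,2].astype(int)-im[r,340:352,0],0).tolist() for r in (182,184,198)]
for im in (t0,T[0]): print(*g(im),sep='\n')
print(bot.get_obs()['contact_force'],bot.get_obs()['tool_pos'])
E
```

```text
(np.int64(0), np.float64(nan), np.float64(nan), 0) (np.int64(38), np.float64(316.07894736842104), np.float64(229.71052631578948), np.float64(1.463327993313365))
(np.int64(0), np.float64(nan), np.float64(nan), 0) (np.int64(20), np.float64(317.15), np.float64(230.05), np.float64(1.4405807492382143))
(np.int64(0), np.float64(nan), np.float64(nan), 0) (np.int64(18), np.float64(318.05555555555554), np.float64(230.66666666666666), np.float64(1.4301587301587313))
(np.int64(0), np.float64(nan), np.float64(nan), 0) (np.int64(19), np.float64(317.5263157894737), np.float64(230.31578947368422), np.float64(1.4432150313152396))
[3, 4, -3, -48, -107, -87, -26, 0, 3, 3, 3, 3]
[3, 4, -5, -54, -112, -92, -29, 1, 4, 3, 3, 3]
[3, 3, 3, 0, -43, -109, -94, -31, -1, 3, 2, 2]
[2, 4, -5, -52, -109, -121, -104, -97, -95, -91, -93, -93]
[1, 3, -6, -59, -115, -120, -103, -95, -91, -92, -91, -87]
[3, 4, 3, -2, -51, -112, -119, -104, -93, -95, -96, -95]
[ 0.96260337 -8.36756041 -3.04802425] [547.0076238  218.22476885  11.37303564]<stdin>:5: RuntimeWarning: Mean of empty slice.
  ret = ret.dtype.type(ret / rcount)
```

```bash
cat > lk.py <<'E'
from h import *
F=[];E=[];C=[]
for i in range(3):
    t=bot.capture("top");o=bot.get_obs();F.append(np.r_[o['contact_force'],o['moment'],o['tool_pos']])
    d=t[:,:,0].astype(float)-t[:,:,2]
    e=[];k=[]
    for r in (178,180,182,183,197,198,199):
        p=d[r,338:350]; i0=np.argmax(p>50); e.append(338+i0-(p[i0]-50)/(p[i0]-p[i0-1]))
        p=d[r,350:375]; j=len(p)-1-np.argmax((p>45)[::-1]); k.append(350+j+(p[j]-45)/(p[j]-p[j+1]) if j<24 else 0)
    E.append(e);C.append(k)
print(np.round(np.mean(F,0),2),'pad',np.round(np.mean(E,0),2),'keepback',np.round(np.mean(C,0),1))
E
python3 lk.py; for i in 1 2 3; do python3 -m jog '[[-1,0,0,0,0,0],[0,0,0,0,0,0]]'>/dev/null; python3 lk.py; done
```

```text
[ 1.0400e+00 -8.0700e+00 -3.1100e+00 -1.2600e+00 -2.8000e-01  1.9000e-01
  5.4701e+02  2.1822e+02  1.1380e+01] pad [   inf 342.66 342.98 342.94 343.9  344.04 344.2 ] keepback [  0.  360.4 360.7 360.8 361.9 361.9 360.9]
[ 6.7000e-01 -6.1800e+00 -2.2800e+00 -8.9000e-01 -2.2000e-01  1.1000e-01
  5.4713e+02  2.1812e+02  1.1580e+01] pad [   inf 342.66 342.96 342.91 343.92 344.07 344.24] keepback [  0.  360.4 360.7 360.8 362.  361.9 360.8]
[ 6.1000e-01 -2.8100e+00 -1.9300e+00 -3.8000e-01 -1.5000e-01  5.0000e-02
  5.4712e+02  2.1792e+02  1.1710e+01] pad [381.67 342.88 343.06 343.   343.95 344.12 344.27] keepback [  0.  360.4 360.8 360.9 362.  361.9 360.9]
[ 1.7000e-01 -8.0000e-02 -1.6500e+00 -3.0000e-02 -1.2000e-01  1.0000e-02
  5.4720e+02  2.1713e+02  1.1740e+01] pad [372.5  342.88 343.06 342.99 343.95 344.13 344.29] keepback [  0.  360.4 360.8 360.9 362.  361.9 360.8]lk.py:8: RuntimeWarning: divide by zero encountered in scalar divide
  p=d[r,338:350]; i0=np.argmax(p>50); e.append(338+i0-(p[i0]-50)/(p[i0]-p[i0-1]))
lk.py:8: RuntimeWarning: divide by zero encountered in scalar divide
  p=d[r,338:350]; i0=np.argmax(p>50); e.append(338+i0-(p[i0]-50)/(p[i0]-p[i0-1]))
```

No picture views left, so from here I go by numbers. The pad is stiff to the current push, which is about 6 mm off-centre. I'll centre the hook on the pad, raise it slightly and press again.

```bash
python3 -m jog '[[-2,0,0,0,0,0],[0,3,-2,0,0,0],[0,3,-1,0,0,0],[0,0,0,0,0,0]]'|sed -n '2p;4p'; python3 -m jog '[[1,0,0,0,0,0],[1,0,0,0,0,0],[1,0,0,0,0,0],[0,0,0,0,0,0]]'|sed -n '2p;4p'; for i in 1 2 ; do python3 -m jog '[[1,0,0,0,0,0],[0,0,0,0,0,0]]'>/dev/null; python3 lk.py 2>/dev/null; done
```

```text
tool_pos: [554.2, 215.2, 15.0]
contact_force: [0.5, 1.0, -1.4]
tool_pos: [553.0, 218.1, 14.6]
contact_force: [0.4, -0.8, -1.7]
[ 3.8000e-01 -4.9800e+00 -2.1600e+00 -7.6000e-01 -1.2000e-01 -1.0000e-02
  5.5305e+02  2.1851e+02  1.4550e+01] pad [355.   342.74 342.93 342.95 343.97 344.1  344.28] keepback [  0.  360.4 360.8 360.8 362.  361.9 360.7]
[ 3.9000e-01 -7.9300e+00 -2.1200e+00 -1.2800e+00 -1.5000e-01  0.0000e+00
  5.5301e+02  2.1889e+02  1.4510e+01] pad [390.33 342.55 342.74 342.82 343.8  343.96 344.14] keepback [  0.  360.5 360.7 360.8 362.  361.8 360.6]
```

```bash
python3 -m jog '[[0.7,0,0,0,0,0],[0,0,0,0,0,0]]'|sed -n '1,4p'; for i in 1 2 3 ; do python3 lk.py 2>/dev/null; python3 -m jog '[[0,0,0,0,0,0],[0,0,0,0,0,0],[0,0,0,0,0,0]]'|sed -n '2p;4p'; done
```

```text
time: 19.3
tool_pos: [552.9, 219.1, 14.4]
tcp_rot: [-3.141, 0.002, 1.618]
contact_force: [0.1, -10.0, -2.4]
[ 3.1000e-01 -9.4800e+00 -2.1700e+00 -1.6400e+00 -1.9000e-01  2.0000e-02
  5.5298e+02  2.1915e+02  1.4490e+01] pad [   inf 342.51 342.6  342.69 343.75 343.89 344.11] keepback [  0.  360.5 360.7 360.8 361.9 361.8 360.9]
tool_pos: [553.0, 219.1, 14.5]
contact_force: [0.4, -9.8, -2.3]
[-3.2000e-01 -9.7400e+00 -1.7800e+00 -1.6600e+00 -1.5000e-01 -0.0000e+00
  5.5299e+02  2.1914e+02  1.4490e+01] pad [346.67 342.5  342.6  342.69 343.73 343.88 344.11] keepback [  0.  360.5 360.8 360.8 362.  361.8 360.9]
tool_pos: [553.0, 219.1, 14.5]
contact_force: [0.7, -10.3, -2.3]
[ 2.5000e-01 -9.6700e+00 -2.2800e+00 -1.6500e+00 -1.7000e-01  1.0000e-02
  5.5298e+02  2.1915e+02  1.4500e+01] pad [320.   342.51 342.61 342.68 343.74 343.87 344.11] keepback [  0.  360.5 360.7 360.8 361.9 361.8 360.9]
tool_pos: [553.0, 219.1, 14.5]
contact_force: [0.2, -9.2, -1.9]
```

```bash
cat > sv.py <<'E'
import sys
from h import *
np.save(sys.argv[1],np.array([np.mean([bot.capture(n).astype(np.float32) for _ in range(5)],0) for n in("top","scene")]))
print(bot.get_obs()['contact_force'],bot.get_obs()['tool_pos'],bot.get_obs()['time'])
E
python3 sv.py a.npy; python3 -m jog '[[-2,0,0,0,0,0],[-2,0,0,0,0,0],[0,0,0,0,0,0],[0,0,0,0,0,0]]'>/dev/null; python3 sv.py b.npy
python3 - <<'E'
from h import *
a,b=np.load('a.npy'),np.load('b.npy')
def pr(n,i,P,w=5):
    x,y=np.round(proj(n,[P])[0]).astype(int); f=lambda m:cv2.resize(m[i,y-w:y+w+1,x-w:x+w+1].mean(2),None,fx=4,fy=4,interpolation=cv2.INTER_CUBIC)
    W=np.eye(2,3,dtype=np.float32); 
    try: c,W=cv2.findTransformECC(f(b),f(a),W,cv2.MOTION_TRANSLATION,(3,200,1e-6))
    except cv2.error: return 'fail'
    return np.round(W[:,2]/4,2),round(c,3)
k,s=np.cos(.0472),np.sin(.0472)
g=lambda x,y,z:[571.6+k*x-s*y,-135.1+s*x+k*y,z]
for nm,P in dict(padL=g(-33,82,14),padR=g(33,82,14),keepbackL=g(-25,33,16),keepbackR=g(25,33,16),stopR=g(50,110,16),stopL=g(-50,110,16)).items():
    print(nm,pr("top",0,P),pr("scene",1,P))
print('exp +y 3mm', proj("top",[g(30,82,14),g(30,85,14)]),proj("scene",[g(30,82,14),g(30,85,14)]))
E
```

```text
[-0.31378629 -9.73627184 -1.50323158] [552.98957976 219.1615654   14.47127638] 21.15
[ 0.75309996  0.19184659 -2.10870107] [553.23324121 216.82398249  14.69175665] 22.05
padL (array([ 0.36, -0.08], dtype=float32), 0.911) (array([-0.  , -0.14], dtype=float32), 0.996)
padR (array([-0.5 , -0.18], dtype=float32), 0.919) (array([ 0.1 , -0.08], dtype=float32), 0.918)
keepbackL (array([-0.09,  0.59], dtype=float32), 0.799) (array([-0.04, -0.17], dtype=float32), 0.963)
keepbackR (array([-0.24,  0.25], dtype=float32), 0.988) (array([ 0.  , -0.27], dtype=float32), 0.982)
stopR (array([-0.01,  0.  ], dtype=float32), 1.0) (array([-0.,  0.], dtype=float32), 1.0)
stopL (array([-0.01,  0.01], dtype=float32), 1.0) (array([-0.01, -0.01], dtype=float32), 1.0)
exp +y 3mm [[344.58078229 178.85023788]
 [343.57968242 178.90807775]] [[323.02542255 235.0442869 ]
 [323.62997494 234.38512546]]
```

```bash
python3 -m jog '[[1.5,0,0,0,0,0],[1.5,0,0,0,0,0],[1,0,0,0,0,0],[0.5,0,0,0,0,0],[0,0,0,0,0,0]]'|sed -n '2p;4p'; for i in 1 2 3; do python3 -m jog '[[0.3,0,0,0,0,0],[0,0,0,0,0,0]]'|sed -n '2p;4p'; done; python3 -m jog '[[0,2,0,0,0,0],[0,-2,0,0,0,0],[0,-2,0,0,0,0],[0,2,0,0,0,0],[0,0,0,0,0,0]]'|sed -n '1,4p'
```

```text
tool_pos: [552.9, 219.2, 14.3]
contact_force: [0.2, -8.9, -1.9]
tool_pos: [552.8, 219.3, 14.3]
contact_force: [1.2, -9.9, -1.8]
tool_pos: [552.9, 219.4, 14.3]
contact_force: [0.7, -11.3, -1.7]
tool_pos: [552.8, 219.5, 14.3]
contact_force: [0.4, -11.3, -1.4]
time: 23.65
tool_pos: [553.2, 219.7, 14.5]
tcp_rot: [-3.141, 0.004, 1.618]
contact_force: [0.3, -10.7, -0.7]
```

```bash
python3 -m jog '[[0.2,2,0,0,0,0],[0,-2,0,0,0,0],[0,-2,0,0,0,0],[0,2,0,0,0,0],[0,2,0,0,0,0],[0,-2,0,0,0,0],[0,-2,0,0,0,0],[0,2,0,0,0,0],[0,0,0,0,0,0]]'|sed -n '1,4p'; python3 sv.py c.npy; python3 - <<'E'
from h import *
a,b=np.load('c.npy'),np.load('b.npy')
t0=cv2.imread('pics/top0.png')[:,:,::-1]; s0=cv2.imread('pics/scene0.png')[:,:,::-1]
# R-B profiles along tray direction in top, rows away from rod
for nm,t in(('0',t0.astype(float)),('b',b[0]),('c',a[0])):
  for r in (178,181,199,201): print(nm,r,np.round((t[r,338:368,0]-t[r,338:368,2])).astype(int).tolist())
E
```

```text
time: 24.55
tool_pos: [553.2, 219.9, 14.5]
tcp_rot: [-3.141, 0.004, 1.618]
contact_force: [1.3, -11.7, -1.4]
[  0.52010227 -11.47958865  -1.54195259] [553.0826928  219.86904481  14.47452962] 25.05
0 178 [-3, -1, -4, -2, 6, 28, 42, 32, 8, -2, -3, -2, -5, -2, -2, -3, -3, -2, -3, -3, 0, -2, -3, -2, -2, -1, -4, -3, -3, -2]
0 181 [-3, -2, -3, -4, 4, 48, 105, 82, 23, -1, -4, -2, -3, -3, -3, -3, -3, -2, -2, -3, -4, -3, -2, -2, -4, -2, -2, -2, -1, -4]
0 199 [-1, -3, -2, -4, -4, -1, 30, 101, 100, 37, 1, -3, -2, -2, -1, -3, -2, -3, -2, -3, -2, -1, -3, -2, -1, -1, -3, -4, -2, -4]
0 201 [-2, -4, -3, -2, -2, -2, 11, 50, 51, 19, 0, -3, -4, -2, -2, -2, -3, -2, -3, -1, -3, -3, -2, -2, -2, -3, -4, -2, -3, -2]
b 178 [-2, -2, -2, -2, 5, 29, 42, 31, 8, -2, -4, -4, -2, -1, 0, 0, 0, 0, 0, 0, 0, 1, 1, -1, -3, -3, -3, -2, -2, -3]
b 181 [-3, -3, -2, -4, 4, 47, 107, 114, 90, 79, 77, 76, 81, 86, 83, 71, 72, 83, 91, 91, 90, 92, 78, 32, 2, -3, -2, -2, -2, -3]
b 199 [-1, -2, -3, -3, -4, -1, 30, 100, 122, 102, 89, 87, 84, 81, 80, 81, 79, 76, 76, 70, 54, 48, 52, 44, 19, 3, -2, -3, -3, -2]
b 201 [-2, -2, -2, -3, -3, -3, 11, 49, 54, 22, 3, -1, -1, -2, -2, -3, -2, -3, -2, -2, -3, -4, -3, -3, -3, -3, -3, -3, -2, -3]
c 178 [-2, -2, -2, -1, 7, 30, 40, 20, 1, -3, -3, -1, 0, 0, -1, 0, 1, 0, -1, 0, 2, 5, 5, 0, -3, -2, -3, -3, -2, -3]
c 181 [-2, -3, -3, -4, 16, 93, 124, 100, 73, 70, 76, 79, 83, 82, 70, 61, 75, 87, 88, 88, 90, 91, 73, 28, 2, -2, -2, -3, -2, -3]
c 199 [-1, -3, -3, -3, -4, 7, 57, 110, 116, 96, 86, 82, 78, 76, 74, 70, 64, 64, 64, 59, 53, 50, 44, 25, 5, -2, -3, -3, -3, -3]
c 201 [-1, -2, -2, -3, -3, 1, 28, 59, 48, 16, 3, -1, -1, -2, -2, -3, -3, -3, -3, -3, -4, -3, -3, -3, -3, -3, -3, -2, -3, -2]
```

```bash
python3 -m jog '[[0,0,-1,0,0,0],[0,0,-1,0,0,0],[0,0,0,0,0,0],[0,0,0,0,0,0]]'|sed -n '2p;4p'; python3 lk.py 2>/dev/null;  python3 -m jog '[[0,3,0,0,0,0],[0,-3,0,0,0,0],[0,-3,0,0,0,0],[0,3,0,0,0,0],[0,3,0,0,0,0],[0,-3,0,0,0,0],[0,-3,0,0,0,0],[0,3,0,0,0,0],[0,0,0,0,0,0]]'|sed -n '1,4p';python3 lk.py 2>/dev/null
```

```text
tool_pos: [553.1, 220.3, 16.5]
contact_force: [0.8, -8.9, -2.3]
[ 3.9000e-01 -9.8800e+00 -2.1700e+00 -1.6900e+00 -2.8000e-01  1.3000e-01
  5.5307e+02  2.2026e+02  1.6470e+01] pad [   inf 342.37 342.43 342.5  343.42 343.46 343.51] keepback [  0.  360.1 360.5 360.6 361.7 361.1 358.1]
time: 26.5
tool_pos: [553.4, 220.5, 16.6]
tcp_rot: [-3.141, 0.003, 1.618]
contact_force: [1.1, -8.8, -1.8]
[ 1.2200e+00 -9.4700e+00 -1.9900e+00 -1.6700e+00 -3.2000e-01  1.6000e-01
  5.5320e+02  2.2041e+02  1.6550e+01] pad [   inf 342.32 342.41 342.46 343.36 343.42 343.48] keepback [  0.  360.1 360.4 360.5 361.6 360.9 357.9]
```

```bash
python3 -m jog '[[0.3,3,-0.5,0,0,0],[0,-3,-0.5,0,0,0],[0.3,-3,0,0,0,0],[0,3,0,0,0,0],[0,3,0,0,0,0],[0,-3,0,0,0,0],[0,-3,0,0,0,0],[0,3,0,0,0,0],[0,0,0,0,0,0]]'|sed -n '1,4p';python3 lk.py 2>/dev/null
```

```text
time: 27.55
tool_pos: [552.9, 221.6, 17.6]
tcp_rot: [-3.141, 0.002, 1.617]
contact_force: [-0.3, -6.5, -0.7]
[-2.4000e-01 -6.5800e+00 -1.6800e+00 -1.3700e+00 -7.0000e-02 -1.5000e-01
  5.5268e+02  2.2155e+02  1.7490e+01] pad [   inf 342.42 342.45 342.51 343.42 343.45 343.52] keepback [  0.  360.3 360.6 360.7 361.8 361.2 358.7]
```

```bash
python3 -m jog '[[-2,0,0,0,0,0],[-2,0,1,0,0,0],[0,0,3,0,0,0],[0,0,2,0,0,0],[0,0,0,0,0,0],[0,0,0,0,0,0]]'|sed -n '1,4p';python3 lk.py 2>/dev/null; python3 - <<'E'
from h import *
# rod axis in scene/top: find bright rod centreline vs prediction to get pitch and lengthwise slip
o=bot.get_obs();p=o['tool_pos'];M=R.from_euler('xyz',o['tcp_rot']).as_matrix()
for n in("scene","top"):
    im=np.mean([bot.capture(n).astype(float) for _ in range(4)],0)
    for L in (80,120,160,200,230):
        P=p+M@[-L,0,0]+[0,0,27.8]   # rod axis: 28 above handle centre-? tip(-4.7)+27.5 
        P=p+M@[-L,0,4.7]+[0,0,27.5]; u=proj(n,[P,P+[0,0,20],p+M@[-L-5,0,4.7]+[0,0,27.5]]); d=u[2]-u[0]; nrm=np.array([-d[1],d[0]])/np.linalg.norm(d)
        q=[u[0]+nrm*k for k in np.arange(-4,4.01,.25)]; g=cv2.remap(im.mean(2).astype(np.float32),np.float32([a[0] for a in q])[None],np.float32([a[1] for a in q])[None],cv2.INTER_LINEAR)[0]
        w=np.clip(g-np.percentile(g,30),0,None); k=(w*np.arange(-4,4.01,.25)).sum()/w.sum(); print(n,L,round(k,2),'px; 20mm up ->',round(float((u[1]-u[0])@nrm),2),round(float(g.max()-g.min())))
E
```

```text
time: 28.3
tool_pos: [552.8, 218.3, 11.1]
tcp_rot: [-3.14, 0.001, 1.618]
contact_force: [-0.1, -5.1, -3.1]
[ 9.5000e-01 -6.1800e+00 -3.3700e+00 -5.1000e-01 -1.3000e-01  5.0000e-02
  5.5285e+02  2.1836e+02  1.1150e+01] pad [   inf 342.67 342.97 342.94 343.9  344.06 344.22] keepback [  0.  360.4 360.7 360.8 362.  361.9 360.8]
scene 80 -0.02 px; 20mm up -> 2.31 150
scene 120 -0.17 px; 20mm up -> 2.34 149
scene 160 -0.09 px; 20mm up -> 2.37 147
scene 200 -0.23 px; 20mm up -> 2.4 145
scene 230 -1.62 px; 20mm up -> 2.42 141
top 80 0.5 px; 20mm up -> -0.95 144
top 120 0.4 px; 20mm up -> -0.95 141
top 160 0.48 px; 20mm up -> -0.95 136
top 200 0.59 px; 20mm up -> -0.95 137
top 230 -0.08 px; 20mm up -> -0.95 50
```

```bash
python3 -m jog '[[-2,0,0,0,0,0],[-2,0,0,0,0,0],[0,0,-2,0,0,0],[0,0,-2.5,0,0,0],[0,0,0,0,0,0],[0,0,0,0,0,0]]'|sed -n '2p;4p'; python3 lk.py 2>/dev/null; python3 -m jog '[[1.5,0,0,0,0,0],[1,0,0,0,0,0],[1,0,0,0,0,0],[1,0,0,0,0,0],[0,0,0,0,0,0]]'|sed -n '2p;4p'; for i in 1 2 3 4; do python3 -m jog '[[0.7,0,0,0,0,0],[0,0,0,0,0,0]]'>/dev/null; python3 lk.py 2>/dev/null; done
```

```text
tool_pos: [553.4, 215.2, 16.4]
contact_force: [0.3, -0.2, -2.3]
[-1.0000e-02  7.0000e-02 -1.5300e+00  3.0000e-02 -7.0000e-02 -0.0000e+00
  5.5329e+02  2.1510e+02  1.6220e+01] pad [   inf 342.89 343.07 342.99 343.94 344.13 344.28] keepback [  0.  360.4 360.8 360.9 362.  361.9 360.8]
tool_pos: [552.9, 218.6, 15.9]
contact_force: [0.1, -6.0, -3.0]
[ 3.6000e-01 -6.6800e+00 -2.7000e+00 -1.0700e+00 -1.9000e-01  6.0000e-02
  5.5295e+02  2.1878e+02  1.5890e+01] pad [390.33 342.57 342.91 342.93 343.87 344.   344.21] keepback [  0.  360.5 360.8 360.8 362.  361.8 360.5]
[ 6.1000e-01 -8.6000e+00 -2.4200e+00 -1.4500e+00 -1.9000e-01  2.0000e-02
  5.5288e+02  2.1901e+02  1.5830e+01] pad [381.33 342.52 342.66 342.79 343.8  343.94 344.14] keepback [  0.  360.5 360.7 360.8 362.  361.8 360.1]
[ 7.2000e-01 -1.0550e+01 -2.0200e+00 -1.8300e+00 -2.1000e-01  4.0000e-02
  5.5285e+02  2.1928e+02  1.5810e+01] pad [   inf 342.5  342.61 342.7  343.73 343.88 344.1 ] keepback [  0.  360.4 360.7 360.8 361.9 361.8 360.8]
[ 1.8000e-01 -1.2970e+01 -1.9200e+00 -2.2300e+00 -2.1000e-01  2.0000e-02
  5.5284e+02  2.1956e+02  1.5810e+01] pad [   inf 342.47 342.62 342.68 343.66 343.79 344.04] keepback [  0.  360.5 360.7 360.8 361.9 361.7 360.5]
```

```bash
python3 -m jog '[[-2,0,0,0,0,0],[-2,0,0,0,0,0],[-2,0,0,0,0,0],[0,0,0,0,0,0]]'|sed -n '1,4p'; python3 - <<'E'
from h import *
t=cv2.imread('pics/top0.png').astype(int); s=cv2.imread('pics/scene0.png').astype(int)
for nm,im in(('top',t),('scene',s)):
    for y in range(160,300,15):
        print(nm,y,[int(im[int(round(v)),int(round(u))].sum()) for u,v in proj(nm,[[x,y,5] for x in range(490,620,8)])])
E
```

```text
time: 31.9
tool_pos: [553.3, 216.4, 16.2]
tcp_rot: [3.141, -0.0, 1.618]
contact_force: [-0.2, 0.6, -1.6]
top 160 [125, 116, 125, 107, 125, 120, 112, 124, 116, 112, 124, 117, 116, 113, 112, 111, 111]
top 175 [112, 113, 122, 86, 130, 111, 113, 122, 115, 118, 132, 118, 105, 128, 108, 115, 107]
top 190 [119, 114, 112, 109, 113, 117, 100, 116, 112, 124, 119, 94, 108, 118, 112, 112, 107]
top 205 [129, 121, 92, 122, 90, 112, 107, 110, 113, 104, 149, 120, 106, 117, 114, 105, 117]
top 220 [120, 107, 118, 111, 122, 97, 114, 73, 105, 127, 110, 105, 113, 111, 116, 113, 108]
top 235 [93, 106, 111, 116, 131, 122, 120, 101, 112, 113, 107, 105, 103, 100, 123, 105, 118]
top 250 [121, 122, 126, 113, 118, 113, 100, 121, 94, 116, 109, 113, 113, 98, 113, 121, 86]
top 265 [119, 99, 112, 110, 96, 97, 110, 103, 124, 107, 118, 122, 111, 110, 98, 106, 78]
top 280 [108, 120, 93, 129, 113, 123, 120, 100, 100, 106, 111, 112, 104, 119, 100, 119, 97]
top 295 [114, 135, 123, 116, 107, 113, 105, 115, 117, 104, 119, 131, 100, 85, 116, 103, 104]
scene 160 [103, 104, 113, 101, 105, 117, 115, 109, 118, 103, 104, 97, 105, 98, 100, 104, 94]
scene 175 [109, 96, 98, 107, 110, 108, 104, 104, 110, 100, 92, 95, 102, 104, 104, 108, 107]
scene 190 [98, 114, 112, 93, 103, 106, 98, 107, 97, 105, 104, 117, 85, 108, 100, 95, 113]
scene 205 [112, 104, 98, 101, 99, 110, 110, 110, 101, 112, 99, 100, 106, 102, 102, 105, 102]
scene 220 [107, 107, 108, 113, 88, 113, 105, 108, 110, 96, 100, 86, 103, 100, 104, 103, 102]
scene 235 [108, 107, 108, 110, 106, 99, 114, 105, 108, 99, 103, 102, 93, 101, 100, 104, 102]
scene 250 [108, 109, 107, 94, 107, 108, 109, 108, 101, 99, 100, 101, 92, 105, 92, 94, 105]
scene 265 [89, 104, 99, 95, 105, 82, 105, 105, 100, 94, 105, 95, 107, 96, 104, 107, 100]
scene 280 [109, 99, 101, 103, 93, 105, 105, 108, 102, 108, 100, 101, 99, 107, 107, 103, 108]
scene 295 [94, 107, 111, 100, 104, 94, 105, 106, 102, 110, 100, 104, 93, 102, 105, 108, 113]
```

```bash
python3 -m jog '[[0,0,3,0,0,0],[0,0,3,0,0,0],[1,0,0,0,0,0],[1,0,0,0,0,0],[1,0,0,0,0,0],[0.5,0,0,0,0,0],[0,0,0,0,0,0]]'|sed -n '2p;4p'; for i in 1 2 3; do python3 -m jog '[[0.2,0,-0.7,0,0,0],[0.2,0,-0.7,0,0,0],[0,0,0,0,0,0]]'|sed -n '2p;4p'; python3 lk.py 2>/dev/null; done
```

```text
tool_pos: [552.9, 218.5, 9.9]
contact_force: [0.1, -7.6, -1.4]
tool_pos: [552.8, 218.5, 11.2]
contact_force: [0.7, -8.7, -3.7]
[ 4.5000e-01 -8.9400e+00 -3.6900e+00 -1.0900e+00 -1.9000e-01  6.0000e-02
  5.5281e+02  2.1849e+02  1.1120e+01] pad [   inf 342.66 342.95 342.91 343.91 344.04 344.23] keepback [  0.  360.4 360.7 360.8 362.  361.9 360.8]
tool_pos: [552.7, 218.5, 12.5]
contact_force: [1.0, -11.0, -3.4]
[ 8.7000e-01 -1.0640e+01 -3.9000e+00 -1.3500e+00 -2.0000e-01  4.0000e-02
  5.5273e+02  2.1852e+02  1.2420e+01] pad [378.67 342.66 342.96 342.91 343.9  344.03 344.2 ] keepback [  0.  360.4 360.8 360.8 362.  361.9 360.7]
tool_pos: [552.7, 218.5, 13.8]
contact_force: [0.7, -12.5, -3.3]
[ 8.2000e-01 -1.1740e+01 -3.8900e+00 -1.5700e+00 -2.1000e-01  4.0000e-02
  5.5266e+02  2.1855e+02  1.3750e+01] pad [   inf 342.66 342.94 342.91 343.9  344.03 344.21] keepback [  0.  360.4 360.8 360.8 362.  361.9 360.9]
```

```bash
python3 -m jog '[[0,0,-1,0,0,0],[0,3,-1,0,0,0],[0,-3,0,0,0,0],[0,-3,0,0,0,0],[0,3,0,0,0,0],[0,3,0,0,0,0],[0,-3,0,0,0,0],[0,-3,0,0,0,0],[0,3,0,0,0,0],[0,0,0,0,0,0]]'|sed -n '1,4p';python3 lk.py 2>/dev/null;  python3 -m jog '[[0,4,0,0,0,0],[0,-4,0,0,0,0],[0,-4,0,0,0,0],[0,4,0,0,0,0],[0,4,0,0,0,0],[0,-4,0,0,0,0],[0,-4,0,0,0,0],[0,4,0,0,0,0],[0,0,0,0,0,0]]'|sed -n '1,4p';python3 lk.py 2>/dev/null
```

```text
time: 34.95
tool_pos: [552.9, 218.6, 15.9]
tcp_rot: [-3.14, 0.003, 1.618]
contact_force: [0.3, -10.7, -3.7]
[ 7.4000e-01 -1.0760e+01 -3.2600e+00 -1.6800e+00 -1.9000e-01  2.0000e-02
  5.5274e+02  2.1865e+02  1.5830e+01] pad [   inf 342.66 342.98 342.91 343.89 344.03 344.22] keepback [  0.  360.4 360.7 360.8 362.  361.9 360.7]
time: 36.0
tool_pos: [553.0, 218.9, 16.0]
tcp_rot: [-3.14, 0.003, 1.617]
contact_force: [0.8, -9.8, -2.7]
[ 3.1000e-01 -1.0220e+01 -3.2800e+00 -1.6200e+00 -1.2000e-01 -4.0000e-02
  5.5273e+02  2.1885e+02  1.5890e+01] pad [390.   342.67 342.96 342.92 343.91 344.04 344.23] keepback [  0.  360.4 360.7 360.8 361.9 361.9 360.8]
```

```bash
python3 - <<'E'
from h import *
b=np.load('b.npy')
ims={'top':cv2.imread('pics/top0.png').astype(np.float32),'scene':cv2.imread('pics/scene0.png').astype(np.float32)}
k,s=np.cos(.0472),np.sin(.0472)
g=lambda x,y,z:[571.6+k*x-s*y,-135.1+s*x+k*y,z]
for n in ims:
  for x in (-45,-40,-35,-30,-20,-10,0,10,20,30,35,40,45):
    u=np.float32(proj(n,[g(x,y,4) for y in range(50,106,3)])); v=cv2.remap(ims[n],u[None,:,0],u[None,:,1],cv2.INTER_LINEAR)[0]
    print(n,x,[f"{int(c.mean())}" + ("o" if c[2]-c[0]>30 else "") for c in v])
E
```

```text
top -45 ['206', '207', '208', '208', '208', '207', '207', '207', '207', '206', '207', '205', '205', '205', '205', '204', '204', '203', '201']
top -40 ['205', '206', '205', '204', '204', '204', '204', '204', '204', '202', '196', '191', '192', '199', '203', '203', '203', '201', '199']
top -35 ['207', '206', '207', '207', '207', '207', '206', '205', '202', '192', '176o', '160o', '164o', '187', '203', '206', '205', '202', '200']
top -30 ['208', '208', '207', '207', '207', '208', '207', '206', '202', '191', '174o', '161o', '167o', '189', '202', '204', '199', '190', '192']
top -20 ['207', '206', '205', '206', '205', '205', '205', '205', '204', '198', '178o', '165o', '173o', '183', '188', '188', '189', '185', '192']
top -10 ['207', '208', '207', '206', '206', '205', '205', '206', '204', '196', '179o', '167o', '179o', '191', '202', '205', '205', '205', '206']
top 0 ['209', '208', '207', '207', '207', '206', '207', '207', '201', '184', '166o', '156o', '159o', '180', '203', '207', '206', '204', '202']
top 10 ['206', '207', '207', '206', '206', '206', '206', '205', '202', '193', '177o', '160o',
[... 1971 characters left out ...]
10', '210', '210', '209', '211', '211', '210', '205', '182', '149o', '135o', '142o', '159o', '180o', '191', '193', '187']
scene 30 ['210', '210', '209', '210', '210', '211', '211', '211', '210', '203', '178', '146o', '127o', '143o', '166o', '190o', '205', '207', '196']
scene 35 ['210', '209', '208', '208', '207', '209', '210', '210', '209', '204', '197', '177', '169o', '172o', '189', '203', '207', '206', '196']
scene 40 ['208', '208', '207', '207', '207', '207', '207', '208', '209', '208', '209', '205', '203', '207', '205', '207', '208', '205', '196']
scene 45 ['182', '184', '184', '183', '182', '184', '183', '184', '188', '186', '185', '188', '182', '180', '180', '179', '181', '176', '169']
```

I can't tell whether the keep or the hook itself is blocked. I'll lift the hook out, set it behind the keep's rear edge and press from there to find out.

```bash
python3 -m jog '[[-4,0,0,0,0,0],[-4,0,0,0,0,0],[0,0,-7,0,0,0],[0,0,-7,0,0,0],[0,0,-3,0,0,0],[-12,0,0,0,0,0],[-14,0,0,0,0,0],[-10,0,0,0,0,0],[0,0,0,0,0,0],[0,0,0,0,0,0]]'|sed -n '1,4p'; python3 lk.py 2>/dev/null
```

```text
time: 37.15
tool_pos: [555.1, 176.5, 33.3]
tcp_rot: [-3.141, -0.0, 1.616]
contact_force: [-0.7, 0.5, -2.0]
[-7.1000e-01  1.0000e-01 -1.7400e+00  2.0000e-02 -8.0000e-02 -1.0000e-02
  5.5510e+02  1.7711e+02  3.3300e+01] pad [   inf 342.88 343.06 342.99 343.96 344.13 344.28] keepback [  0.  360.4 360.8 360.9 362.  361.9 360.7]
```

```bash
python3 -m jog '[[0,0,8,0,0,0],[0,0,8,0,0,0],[0,0,5,0,0,0],[2,0,0,0,0,0],[2,0,0,0,0,0],[1,0,0,0,0,0],[0,0,0,0,0,0]]'|sed -n '1,4p'; for i in 1 2 3 4; do python3 -m jog '[[0.7,0,0,0,0,0],[0.3,0,0,0,0,0],[0,0,0,0,0,0]]'|sed -n '2p;4p'; done; python3 lk.py 2>/dev/null
```

```text
time: 38.0
tool_pos: [555.0, 182.4, 12.6]
tcp_rot: [3.141, -0.0, 1.618]
contact_force: [0.2, -0.2, -1.5]
tool_pos: [554.9, 183.1, 12.5]
contact_force: [0.3, -0.7, -3.2]
tool_pos: [554.8, 184.1, 12.4]
contact_force: [0.3, 0.3, -2.1]
tool_pos: [554.7, 184.8, 12.3]
contact_force: [-0.6, -1.2, -1.5]
tool_pos: [554.6, 185.1, 12.2]
contact_force: [-0.3, -6.0, -3.3]
[ 7.3000e-01 -5.3500e+00 -2.3900e+00 -8.6000e-01 -1.4000e-01  2.0000e-02
  5.5462e+02  1.8507e+02  1.2200e+01] pad [381.67 342.66 342.95 342.93 343.91 344.06 344.24] keepback [  0.  360.4 360.7 360.8 362.  361.9 360.7]
```

The keep itself is what stops against the pad, and the tool's Fz shows the hook tending to lift the keep under load. So I'll press from higher and lower the hook while loaded, which pushes the keep down.

```bash
python3 -m jog '[[-3,0,0,0,0,0],[0,0,-4,0,0,0],[1.5,0,0,0,0,0],[1.5,0,0,0,0,0],[0.7,0,0,0,0,0],[0,0,0,0,0,0]]'|sed -n '2p;4p'; for i in 1 2 3; do python3 -m jog '[[0,0,0.8,0,0,0],[0.3,0,0.8,0,0,0],[0,0,0,0,0,0]]'|sed -n '2p;4p'; python3 lk.py 2>/dev/null|tail -2; done
```

```text
tool_pos: [554.6, 185.4, 16.3]
contact_force: [0.3, -7.9, -1.7]
tool_pos: [554.7, 185.5, 14.7]
contact_force: [0.7, -7.9, -1.4]
[ 3.1000e-01 -8.1700e+00 -7.7000e-01 -1.7700e+00 -1.9000e-01  3.0000e-02
  5.5473e+02  1.8545e+02  1.4770e+01] pad [   inf 342.66 342.97 342.93 343.92 344.04 344.23] keepback [  0.  360.4 360.8 360.8 361.9 361.9 360.7]
tool_pos: [554.7, 185.6, 13.1]
contact_force: [0.5, -8.3, -0.1]
[ 9.0000e-01 -9.0200e+00 -1.1100e+00 -1.8500e+00 -1.8000e-01  5.0000e-02
  5.5473e+02  1.8564e+02  1.3180e+01] pad [370.   342.66 342.95 342.93 343.91 344.04 344.23] keepback [  0.  360.4 360.7 360.8 361.9 361.9 360.8]
tool_pos: [554.7, 185.8, 11.5]
contact_force: [0.6, -9.5, -0.4]
[ 5.3000e-01 -9.7600e+00 -1.2900e+00 -1.9200e+00 -2.5000e-01  9.0000e-02
  5.5471e+02  1.8583e+02  1.1560e+01] pad [346.33 342.65 342.95 342.93 343.9  344.04 344.24] keepback [  0.  360.4 360.8 360.8 362.  361.9 360.7]
```

```bash
python3 -m jog '[[-4,0,0,0,0,0],[0,0,-10,0,0,0],[0,0,-11,0,0,0],[10,0,0,0,0,0],[12,0,0,0,0,0],[8,0,0,0,0,0],[0,0,6,0,0,0],[0,0,6,0,0,0],[0,0,4.5,0,0,0],[0,0,0,0,0,0]]'|sed -n '1,4p'; python3 -m jog '[[2,0,0,0,0,0],[1.5,0,0,0,0,0],[1.5,0,0,0,0,0],[1,0,0,0,0,0],[1,0,0,0,0,0],[0,0,0,0,0,0]]'|sed -n '2p;4p';  python3 lk.py 2>/dev/null|tail -2
```

```text
time: 42.3
tool_pos: [552.6, 213.1, 14.7]
tcp_rot: [-3.139, 0.001, 1.617]
contact_force: [-0.5, 0.3, -2.3]
tool_pos: [553.0, 219.7, 16.0]
contact_force: [-0.6, -4.7, -2.3]
[ 4.2000e-01 -5.3700e+00 -2.1100e+00 -8.0000e-01 -1.7000e-01  5.0000e-02
  5.5301e+02  2.1973e+02  1.5990e+01] pad [   inf 342.66 342.96 342.93 343.92 344.04 344.24] keepback [  0.  360.4 360.7 360.8 362.  361.9 360.7]
```

```bash
python3 -m jog '[[0.7,0,0,0,0,0],[0.7,0,0,0,0,0],[0,2,0,0,0,0],[0,-2,0,0,0,0],[0,-2,0,0,0,0],[0,2,0,0,0,0],[0,2,0,0,0,0],[0,-2,0,0,0,0],[0,-2,0,0,0,0],[0,2,0,0,0,0],[0,0,0,0,0,0]]'|sed -n '1,4p'; python3 lk.py 2>/dev/null|tail -2; python3 -m jog '[[0.5,0,-0.5,0,0,0],[0,2,0,0,0,0],[0,-2,-0.5,0,0,0],[0,-2,0,0,0,0],[0,2,0,0,0,0],[0,0,0,0,0,0]]'|sed -n '1,4p'; python3 lk.py 2>/dev/null|tail -2
```

```text
time: 44.15
tool_pos: [553.1, 220.4, 16.0]
tcp_rot: [-3.141, 0.002, 1.618]
contact_force: [-0.0, -9.0, -1.8]
[ 5.2000e-01 -8.0700e+00 -1.7600e+00 -1.5000e+00 -2.1000e-01  3.0000e-02
  5.5299e+02  2.2033e+02  1.5970e+01] pad [390.33 342.52 342.62 342.69 343.75 343.88 344.1 ] keepback [  0.  360.5 360.7 360.8 361.9 361.8 360. ]
time: 44.9
tool_pos: [553.1, 220.8, 17.0]
tcp_rot: [-3.141, 0.002, 1.618]
contact_force: [0.4, -8.0, -1.2]
[ 7.4000e-01 -8.2900e+00 -1.2900e+00 -1.5500e+00 -1.9000e-01  6.0000e-02
  5.5302e+02  2.2082e+02  1.7010e+01] pad [   inf 342.47 342.52 342.61 343.51 343.62 343.87] keepback [  0.  360.5 360.7 360.8 361.9 361.6 360. ]
```

```bash
python3 -m jog '[[0.6,0,0,0,0,0],[0.6,2,0,0,0,0],[0,-2,0,0,0,0],[0,-2,0,0,0,0],[0,2,0,0,0,0],[0,0,0,0,0,0]]'|sed -n '1,4p'; python3 lk.py 2>/dev/null|tail -2; python3 -m jog '[[0.5,2,0,0,0,0],[0.3,-2,0,0,0,0],[0,-2,0,0,0,0],[0,2,0,0,0,0],[0,0,0,0,0,0]]'|sed -n '1,4p'; python3 lk.py 2>/dev/null|tail -2
```

```text
time: 45.65
tool_pos: [553.2, 222.0, 17.2]
tcp_rot: [-3.141, 0.003, 1.618]
contact_force: [0.4, -7.4, -0.1]
[ 1.2000e-01 -8.3700e+00 -1.1400e+00 -1.7100e+00 -2.2000e-01  6.0000e-02
  5.5303e+02  2.2197e+02  1.7110e+01] pad [   inf 342.35 342.42 342.47 343.38 343.42 343.48] keepback [  0.  360.1 360.4 360.5 361.6 360.9 357. ]
time: 46.3
tool_pos: [553.2, 223.1, 17.2]
tcp_rot: [-3.142, 0.002, 1.618]
contact_force: [-0.3, -6.7, -0.5]
[ 7.7000e-01 -7.2300e+00 -7.0000e-01 -1.5200e+00 -2.2000e-01  7.0000e-02
  5.5305e+02  2.2306e+02  1.7180e+01] pad [   inf 342.22 342.31 342.33 343.3  343.36 343.43] keepback [  0.  359.7 360.  360.  361.1 360.3 355.8]
```

```bash
python3 -m jog '[[0.5,2,0,0,0,0],[0.5,-2,0,0,0,0],[0,-2,0,0,0,0],[0,2,0,0,0,0],[0,0,0,0,0,0]]'|sed -n '1,4p'; python3 lk.py 2>/dev/null|tail -2; python3 -m jog '[[0.5,2,0,0,0,0],[0.3,-2,0,0,0,0],[0,-2,0,0,0,0],[0,2,0,0,0,0],[0,0,0,0,0,0]]'|sed -n '1,4p'; python3 lk.py 2>/dev/null|tail -2
```

```text
time: 46.95
tool_pos: [552.9, 224.5, 17.2]
tcp_rot: [-3.141, 0.002, 1.618]
contact_force: [-0.5, -5.4, -0.6]
[-2.9000e-01 -5.9600e+00 -6.6000e-01 -1.3300e+00 -4.0000e-02 -1.8000e-01
  5.5269e+02  2.2441e+02  1.7150e+01] pad [303.   342.05 342.27 342.32 343.27 343.35 343.43] keepback [  0.  359.6 359.6 359.7 360.8 359.5 354.7]
time: 47.6
tool_pos: [552.9, 225.3, 17.2]
tcp_rot: [-3.141, 0.002, 1.618]
contact_force: [-0.4, -4.7, 0.1]
[-3.7000e-01 -4.6800e+00 -7.5000e-01 -1.2900e+00 -1.2000e-01 -7.0000e-02
  5.5279e+02  2.2530e+02  1.7200e+01] pad [340.44 341.92 342.06 342.23 343.2  343.3  343.41] keepback [  0.  359.2 359.4 359.5 360.5 358.6 354.1]
```

```bash
python3 -m jog '[[0,0,0.5,0,0,0],[0,0,0.5,0,0,0],[0,0,0.5,0,0,0],[0,0,0,0,0,0],[0,0,0,0,0,0]]'|sed -n '1,4p'; python3 lk.py 2>/dev/null|tail -2
```

```text
time: 48.25
tool_pos: [552.7, 225.3, 15.6]
tcp_rot: [-3.141, 0.002, 1.618]
contact_force: [-0.1, -4.8, -0.9]
[ 1.7000e-01 -4.9900e+00 -2.9000e-01 -1.2200e+00 -1.0000e-01 -1.1000e-01
  5.5270e+02  2.2532e+02  1.5660e+01] pad [   inf 341.93 342.11 342.25 343.19 343.31 343.41] keepback [  0.  359.3 359.5 359.6 360.5 358.7 354. ]
```

```bash
python3 -m jog '[[0.6,0,0.3,0,0,0],[0.6,0,0,0,0,0],[0,0,0,0,0,0],[0,0,0,0,0,0],[0,0,0,0,0,0]]'|sed -n '1,4p'; python3 lk.py 2>/dev/null|tail -2
```

```text
time: 48.9
tool_pos: [552.8, 227.3, 15.4]
tcp_rot: [3.142, 0.0, 1.618]
contact_force: [-0.5, -4.4, -0.5]
[-0.0000e+00 -2.4000e+00 -7.3000e-01 -6.2000e-01 -9.0000e-02 -1.0000e-02
  5.5283e+02  2.2757e+02  1.5370e+01] pad [308.89 341.94 342.03 342.19 343.18 343.26 343.39] keepback [  0.  358.8 359.  359.1 360.  358.4 352.9]
```

```bash
python3 -m jog '[[-1.5,0,0,0,0,0],[-1.5,0,0,0,0,0],[-1.5,0,0,0,0,0],[-1.5,0,0,0,0,0],[-1.5,0,0,0,0,0],[0,0,0,0,0,0]]'|sed -n '1,4p'; python3 lk.py 2>/dev/null|tail -2; python3 -m jog '[[-1.5,0,0,0,0,0],[-1.5,0,0,0,0,0],[-1.5,0,0,0,0,0],[-1.5,0,0,0,0,0],[0,0,0,0,0,0]]'|sed -n '1,4p'; python3 sv.py d.npy; python3 lk.py 2>/dev/null|tail -2
```

```text
time: 49.65
tool_pos: [553.1, 219.8, 15.3]
tcp_rot: [-3.142, 0.0, 1.618]
contact_force: [-0.2, 0.5, -1.7]
[-2.8000e-01  1.1000e-01 -1.9000e+00  2.0000e-02 -1.0000e-01  1.0000e-02
  5.5311e+02  2.1997e+02  1.5300e+01] pad [   inf 342.87 343.03 342.98 343.95 344.1  344.28] keepback [  0.  362.7 363.  363.2 364.3 364.1 362.5]
time: 50.3
tool_pos: [553.4, 213.8, 15.3]
tcp_rot: [3.142, 0.0, 1.618]
contact_force: [-0.6, -0.6, -1.6]
[-0.16156222 -0.53323321 -1.35300639] [553.35005154 214.0554396   15.2862151 ] 50.8
[ 1.1000e-01  6.0000e-02 -1.7700e+00  4.0000e-02 -1.0000e-01  1.0000e-02
  5.5335e+02  2.1404e+02  1.5280e+01] pad [   inf 342.87 343.03 342.97 343.94 344.11 344.27] keepback [  0.  362.7 363.  363.2 364.3 364.1 362.5]
```

```bash
python3 -m jog '[[0,0,3,0,0,0],[1,0,1.5,0,0,0],[1.5,0,0,0,0,0],[1.5,0,0,0,0,0],[1,0,0,0,0,0],[1,0,0,0,0,0],[0.7,0,0,0,0,0],[0,0,0,0,0,0]]'|sed -n '1,4p'; python3 -m jog '[[0.7,0,0,0,0,0],[0.7,0,0,0,0,0],[0,0,0,0,0,0]]'|sed -n '2,4p'; python3 lk.py 2>/dev/null|tail -2
```

```text
time: 51.75
tool_pos: [553.1, 220.8, 10.8]
tcp_rot: [3.141, 0.0, 1.618]
contact_force: [-0.8, 0.6, -2.5]
tool_pos: [553.0, 222.2, 10.8]
tcp_rot: [3.142, 0.0, 1.618]
contact_force: [-0.3, -0.2, -2.4]
[-3.4000e-01  2.0000e-01 -2.0200e+00  2.0000e-02 -1.1000e-01 -2.0000e-02
  5.5298e+02  2.2213e+02  1.0790e+01] pad [381.33 342.88 343.05 343.   343.95 344.09 344.27] keepback [  0.  362.7 363.  363.2 364.3 364.1 362.4]
```

```bash
python3 - <<'E'
from h import *
k,s=np.cos(.0472),np.sin(.0472)
def inv(P): d=P[:,:2]-[571.6,-135.1];return np.round(np.c_[k*d[:,0]+s*d[:,1],-s*d[:,0]+k*d[:,1]],1).tolist()
for n in("scene","top"):
    bot.capture(n)
    for t in("hook_tip","keep_center","rod_grip"):
        for r in bot.outline_of(t,n)[:2]:
            a,b=np.nonzero(r['mask']); 
            i=np.argmin(b) if n=="scene" else np.argmax(b)
            z=16 if t=='keep_center' else 30
            print(n,t,round(r['p'],2),len(a),'ext',b[i],a[i],inv(ray(n,[[b[i],a[i]]],z)),'mean',inv(ray(n,[[b.mean(),a.mean()]],z)))
o=bot.get_obs();p=o['tool_pos'];M=R.from_euler('xyz',o['tcp_rot']).as_matrix();print('nominal tip',inv((p+M@[-290,0,4.7])[None]),o['time'])
im=bot.capture("top").astype(np.float32)
tip=p+M@[-290,0,4.7]
for z,off in((32,0),(16,12)):
  gx=inv(tip[None])[0][0]+off
  u=np.float32(proj("top",[[571.6+k*gx-s*y,-135.1+s*gx+k*y,z] for y in range(20,100,3)]));v=cv2.remap(im,u[None,:,0],u[None,:,1],cv2.INTER_LINEAR)[0]
  print(z,[(y,int(c.mean()),int(c[0]-c[2])) for y,c in zip(range(20,100,3),v)])
E
```

```text
scene hook_tip 0.76 299 ext 312 226 [[-10.9, 78.8]] mean [[-3.9, 238.2]]
scene keep_center 0.78 291 ext 297 235 [[-32.3, 31.3]] mean [[0.2, 47.6]]
scene keep_center 0.55 292 ext 191 284 [[-165.7, -281.4]] mean [[-148.7, -254.5]]
scene rod_grip 0.65 184 ext 312 227 [[-8.6, 76.0]] mean [[-3.1, 243.6]]
top hook_tip 0.83 182 ext 350 188 [[-0.8, 69.0]] mean [[-1.6, 211.0]]
top keep_center 0.61 307 ext 387 231 [[-132.3, -32.0]] mean [[-152.3, -5.0]]
top keep_center 0.58 325 ext 476 236 [[-161.6, -289.9]] mean [[-155.5, -255.2]]
top rod_grip 0.79 268 ext 351 188 [[-0.9, 66.0]] mean [[-1.8, 220.3]]
nominal tip [[-1.8, 67.7]] 52.6
32 [(20, 207, -2), (23, 207, -2), (26, 204, 5), (29, 191, 36), (32, 174, 77), (35, 165, 93), (38, 162, 80), (41, 164, 41), (44, 184, 2), (47, 204, -3), (50, 207, -2), (53, 207, -2), (56, 207, -3), (59, 200, -1), (62, 188, 5), (65, 181, 10), (68, 180, 11), (71, 180, 9), (74, 181, 2), (77, 183, 0), (80, 181, 6), (83, 179, 14), (86, 178, 12), (89, 178, 2), (92, 183, -2), (95, 185, -2), (98, 183, -2)]
16 [(20, 206, -2), (23, 204, 2), (26, 195, 23), (29, 176, 64), (32, 166, 90), (35, 162, 90), (38, 148, 77), (41, 131, 53), (44, 139, 40), (47, 145, 41), (50, 144, 38), (53, 146, 37), (56, 146, 38), (59, 141, 50), (62, 150, 77), (65, 163, 92), (68, 161, 90), (71, 155, 65), (74, 169, 20), (77, 188, 12), (80, 185, 49), (83, 165, 98), (86, 156, 85), (89, 171, 24), (92, 188, -1), (95, 193, -3), (98, 193, -2)]
```

The rod has pitched nose-up in the grip, so the hook is sitting on the keep's front bar (hook axis about y=66; bar y=61–73, guard frame). I'll go back over the window, tip the nose down into it, and draw the keep to the pad again.

```bash
python3 -m jog '[[-8,0,-3,0,0,0],[-8,0,0,0,0,0],[0,0,0,0,0.02,0],[0,0,0,0,0.02,0],[0,0,2,0,0,0],[0,0,0,0,0,0]]'|sed -n '1,4p'; python3 -m jog '[[3,0,0,0,0,0],[3,0,0,0,0,0],[3,0,0,0,0,0],[3,0,0,0,0,0],[0,0,0,0,0,0]]'|sed -n '1,4p'; python3 lk.py 2>/dev/null|tail -2
```

```text
time: 53.25
tool_pos: [553.6, 205.9, 11.5]
tcp_rot: [-3.141, -0.04, 1.617]
contact_force: [0.1, -0.6, -2.9]
time: 53.75
tool_pos: [553.1, 218.8, 12.3]
tcp_rot: [3.141, -0.04, 1.619]
contact_force: [-0.1, -0.2, -1.9]
```

```bash
python3 lk.py 2>&1|tail -3; python3 -m jog '[[1.5,0,0,0,0,0],[1.5,0,0,0,0,0],[0,0,0,0,0,0]]'|sed -n '1,4p'; python3 lk.py 2>&1|tail -2
```

```text
File "lk.py", line 4, in <module>
    t=bot.capture("top");o=bot.get_obs();F.append(np.r_[o['contact_force'],o['moment'],o['tool_pos']])
ValueError: 200 camera calls are used up
time: 54.1
tool_pos: [552.9, 220.3, 12.1]
tcp_rot: [-3.141, -0.038, 1.618]
contact_force: [0.8, -4.9, -2.4]
    t=bot.capture("top");o=bot.get_obs();F.append(np.r_[o['contact_force'],o['moment'],o['tool_pos']])
ValueError: 200 camera calls are used up
```

```bash
python3 -m jog '[[0.7,0,0,0,0,0],[0.5,0,0,0,0,0],[0,0,0,0,0,0]]'|sed -n '1,4p';python3 -m jog '[[0.5,0,0,0,0,0],[0.5,0,0,0,0,0],[0,0,0,0,0,0]]'|sed -n '1,4p'
```

```text
time: 54.4
tool_pos: [552.8, 220.4, 12.0]
tcp_rot: [-3.14, -0.037, 1.618]
contact_force: [0.3, -9.1, -3.4]
time: 54.7
tool_pos: [552.7, 220.6, 11.9]
tcp_rot: [-3.14, -0.036, 1.618]
contact_force: [1.4, -12.3, -2.4]
```

```bash
python3 -m jog '[[-1.2,0,0,0,0,0],[0,0,0,0,0,0],[0,0,0,0,0,0],[0,0,0,0,0,0],[0,0,0,0,0,0],[-1,0,0,0,0,0],[-1,0,0,0,0,0],[-1,0,0,0,0,0],[-2,0,0,0,0,0],[-2.5,0,0,0,0,0],[0,0,0,0,0,0]]'|sed -n '1,4p'
```

```text
time: 55.8
tool_pos: [553.3, 214.5, 12.1]
tcp_rot: [-3.142, -0.04, 1.618]
contact_force: [-0.6, -0.5, -2.1]
```

```bash
python3 -m jog '[[0,0,-8,0,0,0],[0,0,-12,0,0,0],[0,0,-25,0,0,0],[0,0,-25,0,0,0],[16,-32,0,0,0,0],[16,-32,0,0,0,0],[16,-32,0,0,0,0],[16,-32,0,0,0,0],[16,-32,0,0,0,0],[16,-32,0,0,0,0],[0,0,0,0,0,0.047],[0,0,0,0,0,0]]'|sed -n '1,4p'
```

```text
time: 57.0
tool_pos: [356.9, 299.5, 87.2]
tcp_rot: [3.141, -0.041, 1.572]
contact_force: [0.6, -0.7, -2.1]
```

```bash
python3 -m jog '[[0,0,25,0,0,0],[0,0,25,0,0,0],[0,0,20,0,0,0],[0,0,3,0,0,0],[0,0,2,0,0,0],[0,0,0,0,0,0]]'|sed -n '1,4p';python3 -m jog '[[0,0,1.5,0,0,0],[0,0,1,0,0,0],[0,0,0,0,0,0]]'|sed -n '1,4p'
```

```text
time: 57.6
tool_pos: [357.9, 301.9, 11.8]
tcp_rot: [-3.141, -0.041, 1.571]
contact_force: [-0.2, -0.2, -2.0]
time: 57.9
tool_pos: [357.3, 301.9, 8.9]
tcp_rot: [-3.141, -0.04, 1.571]
contact_force: [0.5, 0.8, -0.7]
```

Contact with the mat is starting. A little lower, then open and rise.

```bash
python3 -m jog '[[0,0,1,0,0,0],[0,0,0,0,0,0]]'|sed -n '1,4p';python3 -m jog '[[0,0,0,0,0,0],[0,0,0,0,0,0],[0,0,0,0,0,0],[0,0,0,0,0,0],[0,0,0,0,0,0],[0,0,0,0,0,0],[0,0,0,0,0,0]]' 100; python3 -m jog '[[0,0,-5,0,0,0],[0,0,-15,0,0,0],[0,0,-25,0,0,0],[0,0,-30,0,0,0],[0,0,-30,0,0,0],[0,0,0,0,0,0],[0,0,0,0,0,0]]'
```

```text
time: 58.1
tool_pos: [357.3, 302.0, 7.9]
tcp_rot: [-3.141, -0.04, 1.571]
contact_force: [-0.9, 0.0, 2.6]
time: 58.8
tool_pos: [357.0, 301.8, 7.4]
tcp_rot: [-3.14, -0.04, 1.571]
contact_force: [0.1, -0.3, 0.1]
grip_width: 75.4
finger_force: 0.0
time: 59.5
tool_pos: [357.4, 297.7, 113.0]
tcp_rot: [-3.141, -0.041, 1.571]
contact_force: [0.4, -0.4, 0.1]
grip_width: 91.8
finger_force: 0.0
```

```bash
python3 -c "
from plant import bot
print(bot.close_job())"
```

```text
the job is handed in; nothing more can be done
None
```

I handed the job in at about 59.5 s, but I doubt it passes: the final press held the keep on the pad at roughly 9–12 N, but the pad stayed almost rigid and probably gave well under "a few millimetres". It gave about 3 mm only in an earlier press, where the hook rode up over the keep. I also pushed once on the keep's rear edge as a test, and one press reached about 13 N. The keep was drawn back to the pad and the rod laid on the mat and released, but all 200 camera calls were used, so I judged the final seating by force and position only.

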